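Refit the collars on a dough slitter's keyed arbor

TASK

Slide the dough slitter's guard plate along its keyhole slots to their wide ends, lift it off and lay it flat on the empty rubber mat. Then put every washed collar from the other mat onto the upright post, each turned so that its flat meets the post's flat, all the way down (any order). Finally set the guard back over the two studs and slide it fully home to lock it, leaving the other things on the bench as they are.

Things in the scene. Friction and masses are not known exactly. Their poses are not given: they have to be found in the camera images.
- slitter: Head of the dough slitter, fixed: white base plate 150 x 290 x 8 mm, a steel hub (34 mm across, top 18 mm above the table) with the D post, two white columns with studs, and a grey motor box (x +80 to +150 mm, y within 60 mm, 70 mm high). Origin on the table under the post's axis; z up, y along the line of the studs, +x towards the motor box.
- post (a point): Foot of the D post: on its axis, at the hub's top, 18 mm above the table; axes as slitter. The post is a 20 mm round bar with one flat along its length, facing +x, 5 mm from the axis. It stands 60 mm above the hub (top 78 mm above the table); its last 10 mm taper to about half size.
- guard_handle (a point): Middle of the guard's handle bar (14 mm thick in x, 110 long in y, 16 high, 14 mm clear above the plate on feet at y = +-40 mm). Guard: loose aluminium plate 100 (x) x 248 (y) x 6 mm, 240 to 390 g; this point is 34 mm above its underside, at its middle; z up. At the start it lies locked on the columns: this point 119 mm up, right above the post, axes parallel to slitter's.
- keyhole_a (a point): Centre of the wide end of the guard's keyhole at its +y end, on the plate's underside: (+26, +100, -34) mm from guard_handle in the guard's axes. Wide end 26 x 26 mm. From it a slot 14 mm wide runs towards -x; locked, the stem stands 26 mm from this point in the slot (7 mm short of its blind end). Push the guard 26 mm to its -x: the wide ends come round the heads and it lifts off; refit in reverse.
- keyhole_b (a point): The same for the keyhole at the guard's -y end: (+26, -100, -34) mm from guard_handle in the guard's axes.
- stud_a (a point): Foot of the stud on the +y column, on its axis at the column's top, 85 mm above the table, (0, +100) mm from the post's axis in slitter. Column 36 mm wide (y), from x = -67 to +23 mm. The stud points up: stem 8 mm across and 11 mm high, then a head 18 mm across and 5 mm thick (top 16 mm above this point).
- stud_b (a point): The same on the -y column: (0, -100) mm from the post's axis in slitter.
- wash_mat: Black rubber mat 250 x 270 x 4 mm, fixed to the table, where the collars lie at the start. Origin at its middle on the table, z up.
- rest_mat: The other rubber mat, the same size, empty: the guard's resting place. It and wash_mat are on opposite sides of the slitter, either way round. Origin at its middle on the table, z up.
- collar0_mid (a point): Centre (half-way up) of a loose steel collar: eight-sided, 52 mm across flats (sides face its x, y and diagonals), 14 mm thick, 95 to 160 g. Through bore 23 mm round with one flat on its +x side, 6.5 mm from the axis: it passes the post when its +x points along the post's +x. z is the bore axis; either face may be down. Two to four of the four collars are there; absent ones read None.
- collar1_mid (a point): Centre (half-way up) of a loose steel collar: eight-sided, 52 mm across flats (sides face its x, y and diagonals), 14 mm thick, 95 to 160 g. Through bore 23 mm round with one flat on its +x side, 6.5 mm from the axis: it passes the post when its +x points along the post's +x. z is the bore axis; either face may be down. Two to four of the four collars are there; absent ones read None.
- collar2_mid (a point): Centre (half-way up) of a loose steel collar: eight-sided, 52 mm across flats (sides face its x, y and diagonals), 14 mm thick, 95 to 160 g. Through bore 23 mm round with one flat on its +x side, 6.5 mm from the axis: it passes the post when its +x points along the post's +x. z is the bore axis; either face may be down. Two to four of the four collars are there; absent ones read None.
- collar3_mid (a point): Centre (half-way up) of a loose steel collar: eight-sided, 52 mm across flats (sides face its x, y and diagonals), 14 mm thick, 95 to 160 g. Through bore 23 mm round with one flat on its +x side, 6.5 mm from the axis: it passes the post when its +x points along the post's +x. z is the bore axis; either face may be down. Two to four of the four collars are there; absent ones read None.
- tub: A bystander, not to be disturbed: white plastic jar, 76 mm across, 85 mm high. Origin at the centre of its underside.
- oil_bottle: A bystander, not to be disturbed: clear bottle, 60 mm across, 150 mm high. Origin at the centre of its underside.
- beaker: A bystander, not to be disturbed: white plastic mug, 76 mm across, 90 mm high. Origin at the centre of its underside.
- scraper: A bystander, not to be disturbed: bench scraper lying flat, 105 x 110 mm, wooden grip 14 mm high. Origin at the centre of its underside.
- wrench: A bystander, not to be disturbed: steel wrench lying flat, 130 mm long. Origin at the centre of its underside. (Grip to its -x.)
- can: A bystander, not to be disturbed: can, 66 mm across, 100 mm high. Origin at the centre of its underside.

How it is judged:
On the way, in this order (a step that is already met when the one before it is completed fails the run):
1. the guard is slid to its wide ends and lifted free of the studs (z of guard_handle in the frame of slitter above 0.145 m), for 0.1 s.
2. the guard lies flat on the empty mat (horizontal distance between guard_handle and rest_mat below 0.1 m and height (world z) of guard_handle below 0.045 m and angle between guard_handle's own z axis and vertical below 0.1 rad), for 0.2 s.
3. every collar that is there is on the post, flat to flat and all the way down (horizontal distance between each of collar0_mid, collar1_mid, collar2_mid, collar3_mid and post below 0.005 m and angle between the x axis of each of collar0_mid, collar1_mid, collar2_mid, collar3_mid and the x axis of post, either way round below 0.45 rad and (angle between collar0_mid's own z axis and vertical below 0.12 rad or angle between collar0_mid's own z axis and vertical above 3.02 rad) and z of each of collar0_mid, collar1_mid, collar2_mid, collar3_mid in the frame of slitter below 0.071 m and (z of collar0_mid in the frame of slitter below 0.029 m or distance between collar0_mid and collar1_mid below 0.0175 m or distance between collar0_mid and collar2_mid below 0.0175 m or distance between collar0_mid and collar3_mid below 0.0175 m) and (angle between collar1_mid's own z axis and vertical below 0.12 rad or angle between collar1_mid's own z axis and vertical above 3.02 rad) and (z of collar1_mid in the frame of slitter below 0.029 m or distance between collar1_mid and collar0_mid below 0.0175 m or distance between collar1_mid and collar2_mid below 0.0175 m or distance between collar1_mid and collar3_mid below 0.0175 m) and (angle between collar2_mid's own z axis and vertical below 0.12 rad or angle between collar2_mid's own z axis and vertical above 3.02 rad) and (z of collar2_mid in the frame of slitter below 0.029 m or distance between collar2_mid and collar0_mid below 0.0175 m or distance between collar2_mid and collar1_mid below 0.0175 m or distance between collar2_mid and collar3_mid below 0.0175 m) and (angle between collar3_mid's own z axis and vertical below 0.12 rad or angle between collar3_mid's own z axis and vertical above 3.02 rad) and (z of collar3_mid in the frame of slitter below 0.029 m or distance between collar3_mid and collar0_mid below 0.0175 m or distance between collar3_mid and collar1_mid below 0.0175 m or distance between collar3_mid and collar2_mid below 0.0175 m)), for 0.2 s.
At the end, for the whole second after the job is handed in: Every collar present is on the post (within 5 mm of its axis, lying flat within 0.12 rad, flat to flat), resting on the hub or on another collar; the guard lies level on both columns with the stems within 6 mm of the narrow ends of its slots, under the heads; all at rest (all of step 3 and x of guard_handle in the frame of slitter above -0.006 m and y of guard_handle in the frame of slitter between -0.006 and 0.006 m and z of guard_handle in the frame of slitter between 0.114 and 0.124 m and angle between the x axis of guard_handle and the x axis of post, either way round below 0.06 rad and angle between guard_handle's own z axis and vertical below 0.06 rad and linear speed of guard below 0.02 m/s and linear speed of each of collar0, collar1, collar2, collar3 below 0.03 m/s); the robot touches nothing.
It fails at once if a bystander is pushed more than 4 cm aside or tipped over (distance of any of tub, oil_bottle, beaker, scraper, wrench, can from where it was at the start of the episode above 0.04 m or angle between any of tub, oil_bottle, beaker, scraper, wrench, can's own z axis and vertical above 0.6 rad).
Of collar0, collar1, collar2, collar3 only 2 to 4 are there at a start; the rules pass over those that are not, and their reading is None.
At some moment in a run one of collar0, collar1, collar2, collar3 may be knocked a few centimetres aside while the robot is not near it.
Once in a run the grip may slacken for a moment while it holds something.
It also fails if it takes over 210 s, if anything falls off the work surface, if the arm or the gripper's body presses on something with over 40 N, if the wrist force passes 120 N, or if a joint passes its speed limit or range.

ROBOT

A 7-joint arm with a two-finger parallel gripper is mounted at the origin on the work surface. World frame = base frame: x ahead of the robot, y to its left, z up, the work surface at z = 0. Lengths are in m, angles in rad, forces in N, time in s.
With the tool pointing down it reaches from about 0.425 to 0.875 m from the base axis. Payload 4.7 kg.
Tool frame: the origin (TCP) lies on the centre line of the jaws, within the pads' length; the fingertips stand 19 mm ahead of it and the grasp point (between the pads) is the TCP; x points along the fingers, z is the direction in which the jaws open and shut, and the axes are right-handed (so a half turn about x gives the same grasp; the last joint's range is limited). The gripper opens to 87 mm and grips with 3 to 60 N. Pads are 19 mm wide; open, the fingers measure 117 mm over their backs; the gripper's body (75 mm by 190 mm) begins 51 mm behind the grasp point.
Start: joints at [1.203, 0.321, -0.07, 1.45, 0.023, 1.371, -0.057], TCP at [0.242, -0.603, 0.242] pointing down, gripper open.
Joint ranges: [-2.86, 2.86], [-0.3, 2.09], [-1.38, 1.24], [0.06, 2.45], [-1.56, 4.7], [0.09, 2.05], [-2.69, 2.69]. Speed limits (rad/s): [2.57, 2.57, 3.14, 3.14, 3.14, 3.14, 3.14].

INTERFACE

Orientations are given as a rotation vector (axis times angle).
In Python, from bench import get_state, get_image, camera_info, close_job gives the robot as it stands.
- The arm moves only by the tool jog_arm, never from a script. Its argument "targets" is a list of rows, each a list of 7 numbers: the turn, a rotation vector about the tool's x, y, z in degrees, then the shift along the tool's x, y, z in cm, then the finger opening in cm, from 0 to 8.7. In form: [[wx, wy, wz, tx, ty, tz, jaw], ...]. A call has 1 to 10 rows; each row shifts and turns the commanded pose from where the row before left it, along the tool's axes as they then stand; what a row does not reach is not made up. A row lasts 1/8 s, in which the tool goes at most 62.5 mm and 10.7 degrees, less where a joint would pass 70% of its speed; a pose out of reach is approached as far as the arm can. A call is refused whole if a number of a shift passes 6.25 or a number of a turn 10.7, either way. A call with a gripper value outside its range is refused whole. The fingers move at their own pace and stop on an object; "squeeze" is the grip in N (left out, the last holds). Time passes only in rows, so rows that do not move let the fingers close. It gives the time, the measured TCP pose, the force and the opening at its end, in the units of the state.
- get_state(): the state, without advancing time (a new reading comes with each control period).
- get_image(name): name is "side" or "top" or "wrist"; returns (picture, depth): 384x512x3 uint8, red, green, blue; 384x512 float32, m along the optical axis (not along the pixel's ray), 0 where there is no reading.
- camera_info(name): a dict with "intrinsics" (3x3 intrinsics, pixels), "world_from_camera" (4x4, takes a point from camera to world coordinates); the wrist camera has in their place "mount" (4x4, takes a point from camera to tool coordinates, whose origin is the TCP and whose axes are the tool frame's). Camera axes: x right, y up, looking along -z (the intrinsics and any distortion apply to the point x, -y, -z); pixel columns grow to the right and rows downward; lengths in m; the calibration is good to about 2 mm. A picture is of the moment at which its call begins: read the wrist's pose just before it. camera_info takes no time and is no camera call.
- close_job(): hands the job in, once; it reports no verdict.
The state is a dict: "time": time; "joint_positions": joint angles; "qd": joint speeds; "joint_torque": joint torques, N m; "position": TCP position; "tool_rot": TCP orientation; "ft_force": force on the tool from outside, world axes, zero at the start; "torque": the same for the moment, N m; "grip_width": opening from 0.0 (shut) to 1.0 (fully open).
Only numpy, scipy, OpenCV 4.12 (cv2) and the standard library are available. Lean on these libraries where they do the work, as an engineer would, in place of code of your own. Each camera call takes 0.05 s, during which the arm holds its last target.

## Working session

There is one attempt and no reset: what is moved stays moved. The work goes in short steps, Python scripts to look and compute and a tool call to move; the robot and the scene stay as the last step left them, time stands still between calls to the robot, and variables do not carry over. Pictures are saved under pics/ and viewed, and the job is handed in when it is done.

Besides the shell and the picture viewer there is one more tool, called as name([rows], argument=value, ...), one row to a line, values as JSON. jog_arm: Moves the arm, as the interface text tells. Its arguments: {"type":"object","properties":{"targets":{"type":"array"},"squeeze":{"type":"number"}},"required":["targets"]}

```bash
ls; mkdir -p pics; cat > h.py <<'E'
import numpy as np, cv2
from scipy.spatial.transform import Rotation as R
from bench import *
def save(n,f):
    im,d=get_image(n); cv2.imwrite(f,im[:,:,::-1]); np.savez(f[:-4]+'.npz',im=im,d=d); return im,d
def T_of(s):
    T=np.eye(4);T[:3,:3]=R.from_rotvec(s['tool_rot']).as_matrix();T[:3,3]=s['position'];return T
def cam(n,s=None):
    c=camera_info(n);K=np.array(c['intrinsics'])
    M=np.array(c['world_from_camera']) if n!='wrist' else T_of(s)@np.array(c['mount'])
    return K,M
def pts(d,K,M):
    v,u=np.mgrid[:d.shape[0],:d.shape[1]]
    x=(u-K[0,2])/K[0,0]*d;y=(v-K[1,2])/K[1,1]*d
    P=np.stack([x,-y,-d,np.ones_like(d)],-1)
    return (P@M.T)[...,:3]
E
python3 - <<'E'
from h import *
s=get_state();print(s)
for n in['top','side','wrist']:
    print(n,camera_info(n))
    save(n,f'pics/{n}0.png')
E
```

```text
pics
{'time': 0.0, 'joint_positions': array([ 1.20309569,  0.32183325, -0.07003858,  1.45172034,  0.02261367,
        1.3707896 , -0.05689761]), 'qd': array([-2.10686979e-05, -5.29355687e-04, -4.68679305e-04, -1.93155607e-04,
        1.32749713e-03,  6.65283855e-04, -6.27523843e-04]), 'joint_torque': array([ 1.45265824e-05, -4.91295648e+01, -4.04059617e-01, -3.12526917e+01,
       -6.40310207e-02,  4.35569545e-02,  1.50228575e-04]), 'position': array([ 0.24190922, -0.60273041,  0.24043171]), 'tool_rot': array([ 0.92457418,  1.3677104 , -0.92293854]), 'ft_force': array([-0.30155727, -0.09784862, -0.26724182]), 'torque': array([ 0.02203591, -0.01444302, -0.03001913]), 'grip_width': 1.0013957920327916}
top {'intrinsics': array([[425.60299268,   0.        , 252.02984335],
       [  0.        , 425.60299268, 195.25223165],
       [  0.        ,   0.        ,   1.        ]]), 'world_from_camera': array([[-0.00904133,  0.9886034 , -0.15027165,  0.42227731],
       [-0.99967521, -0.00535528,  0.02491585,  0.02135731],
       [ 0.02382715,  0.15044812,  0.98833073,  1.27301873],
       [ 0.  
[... 318 characters left out ...]
34825165, -0.557995  ,  0.75323461,  0.86568787],
       [ 0.00158633,  0.80318307,  0.59573017,  0.763356  ],
       [ 0.        ,  0.        ,  0.        ,  1.        ]])}
wrist {'intrinsics': array([[301.43421821,   0.        , 254.90732704],
       [  0.        , 301.43421821, 190.60498076],
       [  0.        ,   0.        ,   1.        ]]), 'mount': array([[-1.54858544e-03,  2.65708948e-01, -9.64052051e-01,
        -1.42847280e-01],
       [ 2.85944260e-04,  9.64053285e-01,  2.65708829e-01,
         7.27807378e-02],
       [ 9.99998760e-01,  1.35807673e-04, -1.56889683e-03,
         3.76354993e-04],
       [ 0.00000000e+00,  0.00000000e+00,  0.00000000e+00,
         1.00000000e+00]])}
```

View pics/top0.png

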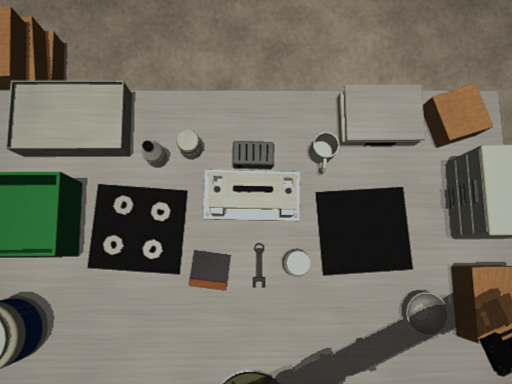

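View pics/side0.png

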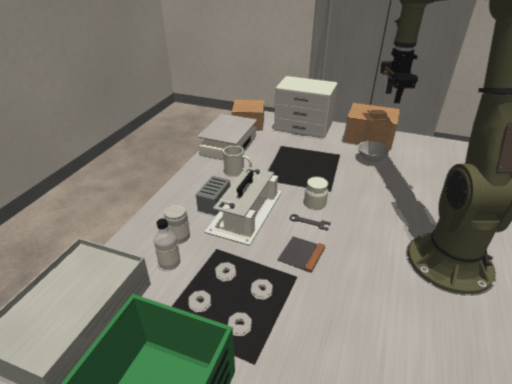

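View pics/wrist0.png

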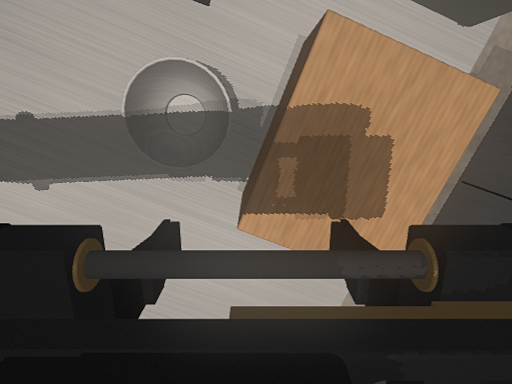

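```bash
python3 - <<'E'
from h import *
z=np.load('pics/top0.npz');im,d=z['im'],z['d']
K,M=cam('top');P=pts(d,K,M)
def blob(mask,name):
    m=mask.astype(np.uint8);n,l,st,c=cv2.connectedComponentsWithStats(m)
    for i in range(1,n):
        if st[i,4]>25:
            q=P[l==i];r=cv2.minAreaRect((q[:,:2]*1000).astype(np.float32))
            print(name,st[i],'mean',q.mean(0).round(4),'rect',np.round(r[0],1),np.round(r[1],1),round(r[2],2),'zmax',q[:,2].max().round(4))
X,Y,Z=P[...,0],P[...,1],P[...,2]
box=(abs(Y+0.0)<.2)&(X>.4)&(X<.75)
sl=(X>.4)&(X<.72)&(Y>-.15)&(Y<.2)
for lo,hi,n in[(.003,.013,'base'),(.085,.098,'plate'),(.108,.135,'handle'),(.06,.08,'motor')]:
    blob(sl&(Z>lo)&(Z<hi),n)
mat=(im.max(-1)<25)&(Z<.012)
blob(mat,'mat')
col=(Z>.011)&(Z<.03)&(Y>.2)&(Y<.5)&(X>.3)&(X<.7)&(im.min(-1)>60)
blob(col,'collar')
print(np.median(Z[(X>.3)&(X<.4)&(Y<.1)&(Y>-.1)]))
s=3
c=cv2.resize(im[160:300,70:330],None,fx=3,fy=3,interpolation=cv2.INTER_CUBIC);cv2.imwrite('pics/c0.png',c[:,:,::-1])
E
```

```text
base [ 202  168   97   59 1311] mean [0.5895 0.008  0.0082] rect [610.5  -4.1] [292.9 172. ] 87.36 zmax 0.0129
base [213 176  10   6  44] mean [0.6647 0.0925 0.0083] rect [664.5  92.6] [27.1 14.9] 81.89 zmax 0.0121
base [284 178   9   6  52] mean [ 0.6591 -0.1197  0.0087] rect [ 659.2 -119.9] [24.6 17.2] 88.93 zmax 0.0129
base [182 190   8  48 149] mean [0.5741 0.1931 0.0058] rect [561.9 188.7] [141.3  20.9] 0.71 zmax 0.0108
base [255 242  13  26 160] mean [ 0.4371 -0.0315  0.0077] rect [438.5 -35.5] [74.  33.2] 6.98 zmax 0.0126
base [191 246  41  23 494] mean [0.4225 0.117  0.0058] rect [431.9 111.7] [117.5  64. ] 89.35 zmax 0.0126
plate [ 209  172   88   43 2733] mean [ 0.6123 -0.0099  0.0914] rect [609.5 -10.1] [246.5 117.5] 88.79 zmax 0.098
plate [287 251  18  17 149] mean [ 0.4214 -0.129   0.0873] rect [ 423.1 -126.4] [44.1 46.2] 1.84 zmax 0.0929
handle [233 186  41   6 230] mean [ 0.6155 -0.0118  0.1263] rect [616.4 -10.5] [109.7  14.5] 88.43 zmax 0.1328
motor [233 156  41  10 354] mean [ 0.7074 -0.0143  0.0696] rect [708.4 -12.9] [116.8  25.6] 88.01 zmax 0.0782
motor [285 251  11  17  27] mean [ 0.4244 -0.1081  0.066 ] rect [ 427.3 -109.7] [15.4 51.3] 61.27 zmax 0.0793
mat [  88  185   99   89 5987] mean [0.5156 0.3279 0.0047] rect [518.4 328.5] [266.1 244.9] 85.47 zmax 0.012
mat [ 316  188   96   87 7105] mean [ 0.5065 -0.3428  0.0047] rect [ 508.2 -343.3] [245.2 266.5] 3.43 zmax 0.0118
collar [114 196  20  19 230] mean [0.5871 0.37   0.0183] rect [587.2 370.1] [51.4 51.8] 74.92 zmax 0.0246
collar [152 202  19  19 226] mean [0.5668 0.2601 0.0183] rect [566.9 260.4] [52.1 51.7] 28.25 zmax 0.0256
collar [104 236  20  19 242] mean [0.4695 0.3955 0.0188] rect [470.1 396. ] [52.6 51.4] 54.85 zmax 0.0267
collar [143 240  19  19 240] mean [0.4566 0.2815 0.0187] rect [456.8 281.2] [51.3 52.2] 54.75 zmax 0.0271
0.0015475301145577713
```

View pics/c0.png

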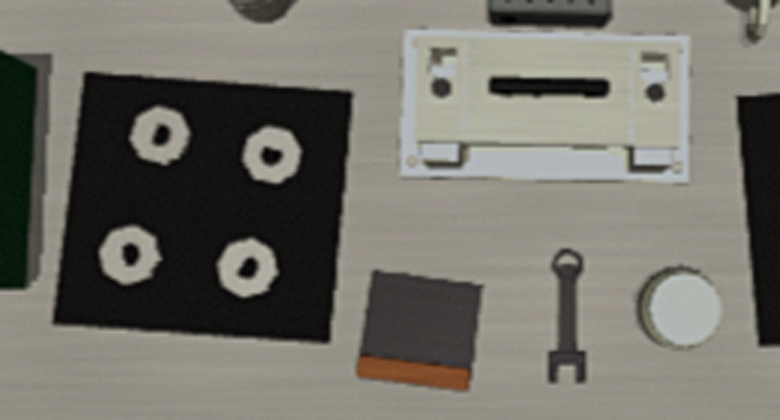

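```bash
cat >> h.py <<'E'
def go(p,yaw=None,axis=None):
    """remaining shift in tool axes (cm) and turn (deg), to TCP p, tool x down, tool z at azimuth yaw(deg)"""
    s=get_state();T=T_of(s);Rc=T[:3,:3]
    dp=(np.array(p)-s['position'])@Rc*100
    a=np.radians(yaw);z=np.array([np.cos(a),np.sin(a),0]);x=np.array([0,0,-1.]);Rt=np.stack([x,np.cross(z,x),z],1)
    w=np.degrees(R.from_matrix(Rc.T@Rt).as_rotvec())
    print('t',round(s['time'],2),'pos',s['position'].round(4),'q',s['joint_positions'].round(2),'F',s['ft_force'].round(1),'g',round(s['grip_width']*8.7,2))
    print('shift now-axes cm',dp.round(2),' turn',w.round(2),' shift in target axes cm',((np.array(p)-s['position'])@Rt*100).round(2))
    print('tool z az',np.degrees(np.arctan2(Rc[1,2],Rc[0,2])).round(2),'xaxis',Rc[:,0].round(4))
E
python3 - <<'E'
from h import *
go([.6155,-.0115,.25],-2); go([.6155,-.0115,.25],178)
E
```

```text
t 0.15 pos [ 0.242  -0.6028  0.2407] q [ 1.2   0.32 -0.07  1.45  0.02  1.37 -0.06] F [-0.3 -0.6 -0.6] g 8.7
shift now-axes cm [ -0.87  56.7  -40.96]  turn [-6.612e+01 -8.000e-02 -4.000e-02]  shift in target axes cm [-0.93 60.4  35.26]
tool z az -68.12 xaxis [-6.0e-04  1.3e-03 -1.0e+00]
t 0.15 pos [ 0.242  -0.6028  0.2407] q [ 1.2   0.32 -0.07  1.45  0.02  1.37 -0.06] F [-0.3 -0.6 -0.6] g 8.7
shift now-axes cm [ -0.87  56.7  -40.96]  turn [ 1.1388e+02 -5.0000e-02  9.0000e-02]  shift in target axes cm [ -0.93 -60.4  -35.26]
tool z az -68.12 xaxis [-6.0e-04  1.3e-03 -1.0e+00]
```

jog_arm([
  [-9.4,0,0,0,0,0,8.7],
  [-9.4,0,0,0,0,0,8.7],
  [-9.4,0,0,0,0,0,8.7],
  [-9.4,0,0,0,0,0,8.7],
  [-9.4,0,0,0,0,0,8.7],
  [-9.4,0,0,0,0,0,8.7],
  [-9.4,0,0,0,0,0,8.7],
  [0,0,0,0,0,0,8.7],
], squeeze=40)

```text
time: 1.15
position: [0.242, -0.6031, 0.2411]
tool_rot: [0.034, 1.571, -0.033]
ft_force: [0.9, -0.1, 0.5]
grip_width: 0.999
```

jog_arm([
  [0,0,0,-0.1,5,3,8.7],
  [0,0,0,-0.1,5,3,8.7],
  [0,0,0,-0.1,5,3,8.7],
  [0,0,0,-0.1,5,3,8.7],
  [0,0,0,-0.1,5,3,8.7],
  [0,0,0,-0.1,5,3,8.7],
  [0,0,0,-0.1,5,3,8.7],
  [0,0,0,-0.1,5,3,8.7],
  [0,0,0,0,5,3,8.7],
  [0,0,0,0,5,3,8.7],
])

```text
time: 2.4
position: [0.563, -0.1144, 0.2497]
tool_rot: [0.035, 1.57, -0.036]
ft_force: [1.3, -0.9, -0.3]
grip_width: 0.999
```

```bash
python3 - <<'E'
from h import *
go([.6155,-.0115,.25],-2)
E
```

```text
t 2.4 pos [ 0.563  -0.1144  0.2497] q [ 0.7   0.21 -0.63  1.61  0.12  1.36  0.01] F [ 1.3 -0.9 -0.3] g 8.69
shift now-axes cm [-0.03 10.51  4.79]  turn [-0.56  0.03  0.04]  shift in target axes cm [-0.03 10.46  4.89]
tool z az -2.56 xaxis [ 5.e-04 -6.e-04 -1.e+00]
```

jog_arm([
  [0,0,0,0,5.2,2.4,8.7],
  [0,0,0,0,5.2,2.4,8.7],
  [0,0,0,0,0,0,8.7],
  [0,0,0,0,0,0,8.7],
])

```text
time: 2.9
position: [0.6141, -0.0143, 0.2491]
tool_rot: [0.033, 1.571, -0.034]
ft_force: [0.4, 0.4, 0.6]
grip_width: 1.004
```

```bash
python3 - <<'E'
from h import *
s=get_state();go([.6155,-.0115,.2],-2)
im,d=save('wrist','pics/w1.png');K,M=cam('wrist',s);P=pts(d,K,M)
X,Y,Z=P[...,0],P[...,1],P[...,2]
m=(Z>.118)&(Z<.135)&(abs(X-.61)<.05)
q=P[m];print(m.sum(),cv2.minAreaRect((q[:,:2]*1000).astype(np.float32)),np.median(q[:,2]))
m=(Z>.086)&(Z<.1)&(abs(X-.61)<.08);q=P[m];print(m.sum(),cv2.minAreaRect((q[:,:2]*1000).astype(np.float32)),np.median(q[:,2]))
E
```

```text
t 2.9 pos [ 0.6141 -0.0143  0.2491] q [ 0.53  0.31 -0.68  1.51  0.2   1.39 -0.21] F [0.4 0.4 0.6] g 8.73
shift now-axes cm [4.91 0.29 0.13]  turn [-0.43 -0.05  0.05]  shift in target axes cm [4.91 0.29 0.13]
tool z az -2.43 xaxis [-9.e-04 -9.e-04 -1.e+00]
1752 ((618.1708984375, -10.087726593017578), (108.92472839355469, 13.454187393188477), 88.13236236572266) 0.12646778382617
18109 ((611.1476440429688, -10.971237182617188), (248.9653778076172, 115.26512145996094), 88.45084381103516) 0.09072070784717262
```

View pics/w1.png

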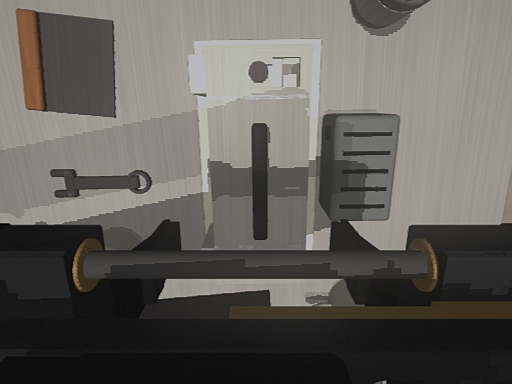

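jog_arm([
  [0.6,0,0,2,0.35,0.3,8.7],
  [0,0,0,2.5,0,0,8.7],
  [0,0,0,2.5,0,0,8.7],
  [0,0,0,2,0,0,8.7],
  [0,0,0,2,0,0,8.7],
  [0,0,0,1.5,0,0,8.7],
  [0,0,0,0.6,0,0,8.7],
  [0,0,0,0,0,0,8.7],
])

```text
time: 3.95
position: [0.6176, -0.0104, 0.1184]
tool_rot: [0.04, 1.57, -0.04]
ft_force: [-1.3, -0.8, 0.1]
grip_width: 0.998
```

```bash
python3 - <<'E'
from h import *
s=get_state();go([.617,-.0105,.119],-2)
E
```

```text
t 3.95 pos [ 0.6176 -0.0104  0.1184] q [ 0.5   0.42 -0.65  1.66  0.27  1.16 -0.28] F [-1.3 -0.8  0.1] g 8.68
shift now-axes cm [-0.06 -0.02 -0.06]  turn [-0.92 -0.   -0.  ]  shift in target axes cm [-0.06 -0.01 -0.06]
tool z az -2.92 xaxis [-1.e-04  0.e+00 -1.e+00]
```

jog_arm([
  [-1.0,0,0,0,0,0,8.7],
  [0,0,0,0,0,0,5],
  [0,0,0,0,0,0,2],
  [0,0,0,0,0,0,0.5],
  [0,0,0,0,0,0,0.5],
  [0,0,0,0,0,0,0.5],
  [0,0,0,0,0,0,0.5],
  [0,0,0,0,0,0,0.5],
], squeeze=50)

```text
time: 4.95
position: [0.6175, -0.0105, 0.1185]
tool_rot: [0.026, 1.571, -0.026]
ft_force: [-0.5, 0.7, 0.1]
grip_width: 0.287
```

```bash
python3 - <<'E'
from h import *
s=get_state();go([.617,-.0105,.119],-2)
E
```

```text
t 4.95 pos [ 0.6175 -0.0105  0.1185] q [ 0.5   0.42 -0.66  1.66  0.27  1.16 -0.26] F [-0.5  0.7  0.1] g 2.49
shift now-axes cm [-0.05 -0.   -0.05]  turn [ 0.07 -0.    0.01]  shift in target axes cm [-0.05 -0.   -0.05]
tool z az -1.93 xaxis [-0.e+00 -1.e-04 -1.e+00]
```

Still closing; wait, then slide.

jog_arm([
  [0,0,0,0,0,0,0.5],
  [0,0,0,0,0,0,0.5],
  [0,0,0,0,0,0,0.5],
  [0,0,0,0,0,0,0.5],
  [0,0,0,0,0,0,0.5],
])

```text
time: 5.58
position: [0.6177, -0.0105, 0.1185]
tool_rot: [0.026, 1.57, -0.026]
ft_force: [1.8, 0.3, -0.1]
grip_width: 0.157
```

```bash
python3 - <<'E'
from h import *
s=get_state();go([.617,-.0105,.119],-2)
E
```

```text
t 5.58 pos [ 0.6177 -0.0105  0.1185] q [ 0.5   0.42 -0.66  1.66  0.27  1.16 -0.26] F [ 1.8  0.3 -0.1] g 1.37
shift now-axes cm [-0.05 -0.   -0.07]  turn [0.07 0.02 0.  ]  shift in target axes cm [-0.05 -0.   -0.07]
tool z az -1.93 xaxis [ 3.e-04 -0.e+00 -1.e+00]
```

jog_arm([
  [0,0,0,0,0,-0.6,0.5],
  [0,0,0,0,0,-0.7,0.5],
  [0,0,0,0,0,-0.7,0.5],
  [0,0,0,0,0,-0.6,0.5],
  [0,0,0,0,0,0,0.5],
  [0,0,0,0,0,0,0.5],
])

```text
time: 6.32
position: [0.5904, -0.0096, 0.1185]
tool_rot: [0.026, 1.573, -0.027]
ft_force: [-3.6, 0.1, 2.9]
grip_width: 0.154
```

```bash
python3 - <<'E'
from h import *
s=get_state();go([.617-.026,-.0105,.119],-2)
save('top','pics/t2.png')
im,d=save('wrist','pics/w2.png')
c=np.concatenate([cv2.resize(np.load('pics/t2.npz')['im'][150:240,190:320],None,fx=3,fy=3),cv2.resize(im[20:290,150:420],(390,270))],1)
cv2.imwrite('pics/c2.png',c[:,:,::-1])
E
```

```text
t 6.33 pos [ 0.5904 -0.0096  0.1185] q [ 0.53  0.36 -0.67  1.73  0.25  1.14 -0.25] F [-3.6  0.1  2.9] g 1.34
shift now-axes cm [-0.05 -0.08  0.06]  turn [ 0.08 -0.14  0.03]  shift in target axes cm [-0.05 -0.08  0.06]
tool z az -1.92 xaxis [-2.5e-03 -5.0e-04 -1.0e+00]
```

View pics/c2.png

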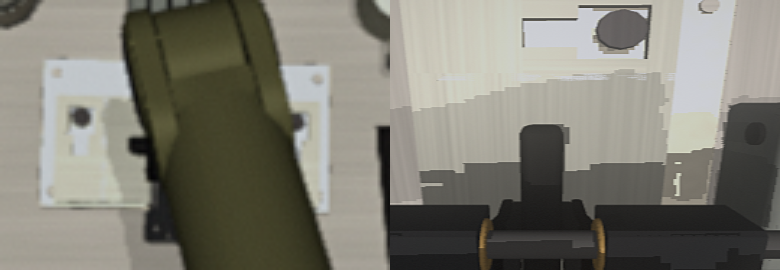

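jog_arm([
  [0,0,0,0,0,0.14,0.5],
  [0,0,0,-0.5,0,0,0.5],
  [0,0,0,-0.7,0,0,0.5],
  [0,0,0,-0.8,0,0,0.5],
  [0,0,0,0,0,0,0.5],
])

```text
time: 7.05
position: [0.5937, -0.0096, 0.1395]
tool_rot: [0.026, 1.569, -0.027]
ft_force: [0.4, 0.5, -3.0]
grip_width: 0.157
```

```bash
python3 - <<'E'
from h import *
s=get_state();go([.617-.026,-.0105,.119],-2)
im,d=save('wrist','pics/w3.png')
E
```

```text
t 7.05 pos [ 0.5937 -0.0096  0.1395] q [ 0.54  0.35 -0.68  1.7   0.23  1.17 -0.24] F [ 0.4  0.5 -3. ] g 1.36
shift now-axes cm [ 2.05 -0.1  -0.27]  turn [0.08 0.12 0.01]  shift in target axes cm [ 2.05 -0.1  -0.27]
tool z az -1.92 xaxis [ 2.e-03 -2.e-04 -1.e+00]
```

View pics/w3.png

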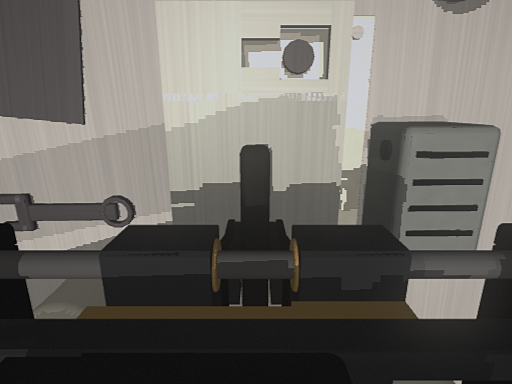

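jog_arm([
  [0,0,0,-3,0,0,0.5],
  [0,0,0,-4,0,0,0.5],
  [0,0,0,-1,-2.5,-0.6,0.5],
  [0,0,0,0,-3.5,-0.9,0.5],
  [0,0,0,0,-4,-1,0.5],
  [0,0,0,0,-4,-1,0.5],
  [0,0,0,0,-4,-1,0.5],
  [0,0,0,0,-4,-1,0.5],
  [0,0,0,0,-4,-1,0.5],
  [0,0,0,0,-4,-1,0.5],
])

```text
time: 8.35
position: [0.5073, -0.3081, 0.2183]
tool_rot: [0.026, 1.571, -0.026]
ft_force: [-0.2, -0.1, -3.5]
grip_width: 0.154
```

jog_arm([
  [0,0,0,0,-2.5,-1,0.5],
  [0,0,0,0,-1,0,0.5],
  [0,0,0,0,0,0,0.5],
  [0,0,0,0,0,0,0.5],
])

```text
time: 8.85
position: [0.4978, -0.3395, 0.2186]
tool_rot: [0.025, 1.57, -0.023]
ft_force: [0.1, -0.2, -3.7]
grip_width: 0.153
```

```bash
python3 - <<'E'
from h import *
s=get_state();go([.508,-.343,.0375],-2)
im,d=save('wrist','pics/w4.png')
K,M=cam('wrist',s);P=pts(d,K,M)
X,Y,Z=P[...,0],P[...,1],P[...,2]
m=(Z>s['position'][2]-.05)&(Z<s['position'][2]-.015);print(m.sum(),np.percentile(Z[m],[5,50,95]))
q=P[m];A=np.c_[q[:,:2],np.ones(len(q))];print(np.linalg.lstsq(A,q[:,2],rcond=None)[0])
E
```

```text
t 8.85 pos [ 0.4978 -0.3395  0.2186] q [ 0.98  0.27 -0.5   1.59  0.13  1.31  0.42] F [ 0.1 -0.2 -3.7] g 1.34
shift now-axes cm [18.11 -0.34  1.02]  turn [ 0.24  0.03 -0.06]  shift in target axes cm [18.11 -0.32  1.03]
tool z az -1.76 xaxis [ 5.0e-04  1.1e-03 -1.0e+00]
35193 [0.18961445 0.19075711 0.19185941]
[ 0.00080485 -0.00223827  0.18974562]
```

View pics/w4.png

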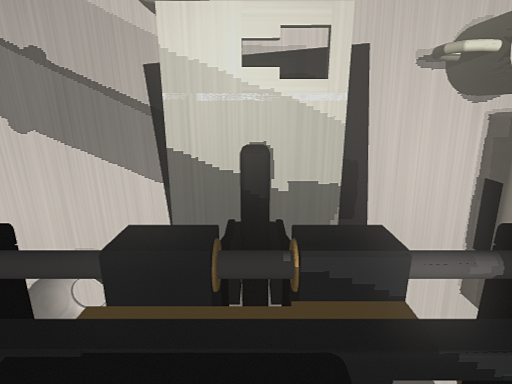

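jog_arm([
  [0,0,0,3,-0.3,0.5,0.5],
  [0,0,0,4,0,0.5,0.5],
  [0,0,0,4,0,0,0.5],
  [0,0,0,3.5,0,0,0.5],
  [0,0,0,1.5,0,0,0.5],
  [0,0,0,1.0,0,0,0.5],
  [0,0,0,0.6,0,0,0.5],
  [0,0,0,0.3,0,0,0.5],
  [0,0,0,0,0,0,0.5],
])

```text
time: 10.02
position: [0.507, -0.3451, 0.0402]
tool_rot: [0.026, 1.57, -0.027]
ft_force: [-0.5, 0.3, -3.4]
grip_width: 0.156
```

```bash
python3 - <<'E'
from h import *
s=get_state();go([.508,-.343,.0375],-2)
E
```

```text
t 10.03 pos [ 0.507  -0.3451  0.0402] q [ 0.93  0.46 -0.46  1.74  0.24  1.    0.35] F [-0.5  0.3 -3.4] g 1.36
shift now-axes cm [0.27 0.22 0.1 ]  turn [0.07 0.04 0.04]  shift in target axes cm [0.27 0.22 0.1 ]
tool z az -1.93 xaxis [ 7.e-04 -7.e-04 -1.e+00]
```

jog_arm([
  [0,0,0,0.15,0,0,0.5],
  [0,0,0,0.1,0,0,0.5],
  [0,0,0,0,0,0,0.5],
])

```text
time: 10.4
position: [0.5068, -0.3451, 0.0375]
tool_rot: [0.026, 1.57, -0.027]
ft_force: [-0.7, 0.3, -1.8]
grip_width: 0.15
```

jog_arm([
  [0,0,0,0.05,0,0,0.5],
  [0,0,0,0,0,0,2],
  [0,0,0,0,0,0,4],
  [0,0,0,0,0,0,4],
  [0,0,0,0,0,0,4],
  [0,0,0,0,0,0,4],
])

```text
time: 11.15
position: [0.5066, -0.3449, 0.0365]
tool_rot: [0.026, 1.571, -0.026]
ft_force: [0.6, 0.5, -0.5]
grip_width: 0.455
```

jog_arm([
  [0,0,0,-1,0,0,4],
  [0,0,0,-2,0,0,8.7],
  [0,0,0,-4,0,0,8.7],
  [0,0,0,-5,0,0,8.7],
  [0,0,0,-5,0,0,8.7],
  [0,0,0,-2,0,0,8.7],
  [0,0,0,0,0,0,8.7],
  [0,0,0,0,0,0,8.7],
])

```text
time: 12.15
position: [0.5057, -0.3445, 0.2248]
tool_rot: [0.027, 1.573, -0.025]
ft_force: [-0.1, 0.8, -0.8]
grip_width: 0.994
```

```bash
python3 - <<'E'
from h import *
s=get_state();go([.508,-.343,.0375],-2)
im,d=save('wrist','pics/w5.png')
K,M=cam('wrist',s);P=pts(d,K,M)
X,Y,Z=P[...,0],P[...,1],P[...,2]
m=(Z>.03)&(Z<.06)&(abs(X-.51)<.04);q=P[m];print(m.sum(),np.median(q[:,2]),cv2.minAreaRect((q[:,:2]*1000).astype(np.float32)))
im,d=save('top','pics/t5.png')
E
```

```text
t 12.15 pos [ 0.5057 -0.3445  0.2248] q [ 0.97  0.29 -0.5   1.56  0.14  1.33  0.42] F [-0.1  0.8 -0.8] g 8.65
shift now-axes cm [18.73  0.13  0.27]  turn [ 0.08 -0.14 -0.08]  shift in target axes cm [18.73  0.16  0.22]
tool z az -1.92 xaxis [-0.0024  0.0015 -1.    ]
1241 0.045437573314791646 ((507.1529235839844, -344.7401123046875), (109.00878143310547, 13.584939002990723), 87.87692260742188)
```

View pics/w5.png

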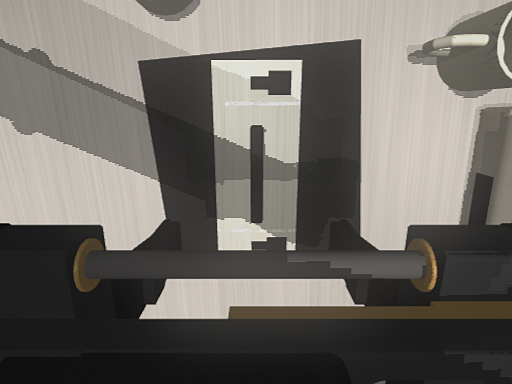

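View pics/t5.png

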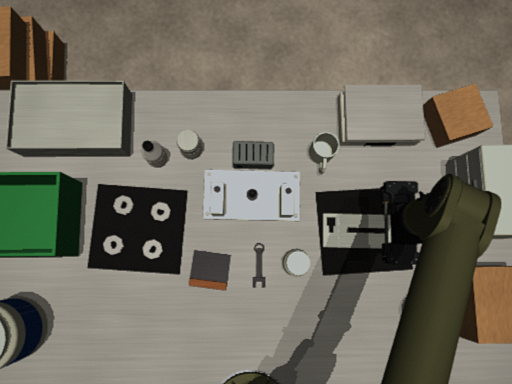

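jog_arm([
  [0,0,0,0,4,1,8.7],
  [0,0,0,0,5,1.5,8.7],
  [0,0,0,0,5,1.5,8.7],
  [0,0,0,0,5,1.5,8.7],
  [0,0,0,-0.5,5,1.5,8.7],
  [0,0,0,-1,5,1.5,8.7],
  [0,0,0,0,3,1.5,8.7],
  [0,0,0,0,1,0,8.7],
  [0,0,0,0,0,0,8.7],
  [0,0,0,0,0,0,8.7],
])

```text
time: 13.5
position: [0.6171, -0.0208, 0.2409]
tool_rot: [0.028, 1.572, -0.03]
ft_force: [-0.1, -0.0, 0.0]
grip_width: 1.0
```

```bash
python3 - <<'E'
from h import *
s=get_state();go([.617,-.0105,.24],-2)
im,d=save('wrist','pics/w6.png')
K,M=cam('wrist',s);P=pts(d,K,M)
X,Y,Z=P[...,0],P[...,1],P[...,2]
m=(Z>.07)&(Z<.083)&(np.hypot(X-.617,Y+.0105)<.03);q=P[m];print('posttop',m.sum(),q.mean(0),cv2.minAreaRect((q[:,:2]*1000).astype(np.float32)))
m=(Z>.03)&(Z<.07)&(np.hypot(X-.617,Y+.0105)<.03);print('postside',m.sum())
m=(Z>.014)&(Z<.024)&(np.hypot(X-.617,Y+.0105)<.03);q=P[m];print('hub',m.sum(),q.mean(0),cv2.minEnclosingCircle((q[:,:2]*1000).astype(np.float32)))
m=(Z>.08)&(Z<.09)&(abs(X-.61)<.08);
n,l,st,c=cv2.connectedComponentsWithStats(m.astype(np.uint8))
for i in range(1,n):
  if st[i,4]>100:
    q=P[l==i];print('col',st[i],q.mean(0),cv2.minAreaRect((q[:,:2]*1000).astype(np.float32)))
m=(Z>.094)&(Z<.106)&(abs(X-.61)<.08)
n,l,st,c=cv2.connectedComponentsWithStats(m.astype(np.uint8))
for i in range(1,n):
  if st[i,4]>30:
    q=P[l==i];print('head',st[i],q.mean(0),cv2.minEnclosingCircle((q[:,:2]*1000).astype(np.float32)))
z=np.load('pics/t5.npz');K,M=cam('top');P=pts(z['d'],K,M);X,Y,Z=P[...,0],P[...,1],P[...,2]
print('--top')
for lo,hi,nm in[(.094,.107,'head'),(.07,.083,'post'),(.079,.091,'col'),(.004,.012,'base')]:
  m=(Z>lo)&(Z<hi)&(abs(X-.61)<.09)&(abs(Y+.01)<.17)
  n,l,st,c=cv2.connectedComponentsWithStats(m.astype(np.uint8))
  for i in range(1,n):
    if st[i,4]>6:
      q=P[l==i];print(nm,st[i],q.mean(0).round(4),cv2.minAreaRect((q[:,:2]*1000).astype(np.float32)))
E
```

```text
t 13.5 pos [ 0.6171 -0.0208  0.2409] q [ 0.54  0.32 -0.68  1.52  0.21  1.38 -0.2 ] F [-0.1 -0.   0. ] g 8.7
shift now-axes cm [ 0.09  1.03 -0.05]  turn [-0.08 -0.07  0.08]  shift in target axes cm [ 0.09  1.03 -0.05]
tool z az -2.08 xaxis [-0.0012 -0.0013 -1.    ]
posttop 183 [ 0.61682284 -0.00946848  0.07515437] ((616.0672607421875, -10.027153015136719), (18.529382705688477, 13.49026107788086), 83.45630645751953)
postside 105
hub 352 [ 0.62004599 -0.00708963  0.01781035] ((618.537109375, -10.68639087677002), 17.00090980529785)
col [ 182   44   99   42 3696] [0.59744611 0.08974679 0.08453305] ((599.27734375, 89.80474853515625), (35.756614685058594, 90.02030181884766), 87.87317657470703)
col [195 243  83   7 515] [ 0.59485727 -0.09397934  0.08402418] ((594.11572265625, -94.37303161621094), (6.63496208190918, 89.78288269042969), 88.05909729003906)
head [245  51  21  23 348] [0.62148631 0.08905323 0.10052614] ((621.4789428710938, 89.17281341552734), 8.894486427307129)
--top
head [214 186   7   7  33] [0.6192 0.0893 0.1015] ((618.5521850585938, 89.27275848388672), (16.968992233276367, 15
[... 414 characters left out ...]
5, -11.763686180114746), (17.220903396606445, 11.995121955871582), 89.43791198730469)
post [281 212   8   4  12] [ 0.5488 -0.098   0.0771] ((548.155029296875, -98.7435302734375), (21.256399154663086, 7.834410667419434), 63.93889617919922)
col [211 182  14  32 370] [0.594  0.0899 0.0854] ((597.366943359375, 89.90095520019531), (35.88682556152344, 89.23641204833984), 88.34407806396484)
col [282 184  13  32 375] [ 0.5883 -0.11    0.0853] ((590.8999633789062, -110.28040313720703), (34.89845275878906, 89.82322692871094), 88.59611511230469)
base [ 203  169  100   54 3260] [ 0.6193 -0.0098  0.0084] ((617.3750610351562, -11.900009155273438), (299.9657287597656, 161.0581512451172), 87.97319793701172)
```

View pics/w6.png

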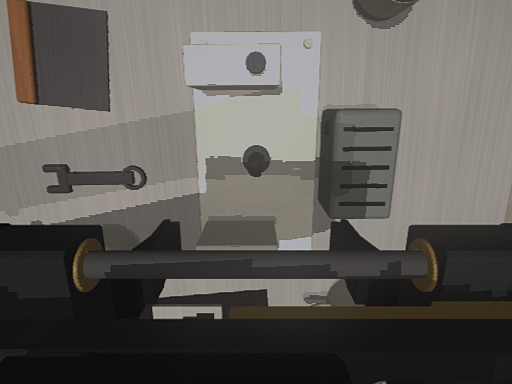

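jog_arm([
  [0,0,0,0,4,-1,8.7],
  [0,0,0,0,5,-1.5,8.7],
  [0,0,0,0,5,-1.5,8.7],
  [0,0,0,0,5,-1.5,8.7],
  [0,0,0,0,5,-1.5,8.7],
  [0,0,0,0,4,-1.5,8.7],
  [0,0,0,0,2,-0.5,8.7],
  [0,0,0,0,0,0,8.7],
  [0,0,0,0,0,0,8.7],
])

```text
time: 14.68
position: [0.5388, 0.282, 0.2413]
tool_rot: [0.027, 1.57, -0.03]
ft_force: [0.6, -0.2, -0.2]
grip_width: 1.0
```

```bash
cat >> h.py <<'E'
def collars(f,img=True):
    """find collars in wrist picture; rectify top face; report centre, octagon and bore"""
    s=get_state();im,d=save('wrist',f);K,M=cam('wrist',s)
    P=pts(d,K,M);X,Y,Z=P[...,0],P[...,1],P[...,2]
    m=(Z>.012)&(Z<.026)&(im.min(-1)>45)&(X>.36)&(X<.68)&(Y>.17)&(Y<.5)
    m=cv2.morphologyEx(m.astype(np.uint8),cv2.MORPH_OPEN,np.ones((3,3)))
    n,l,st,c=cv2.connectedComponentsWithStats(m);out=[];Mi=np.linalg.inv(M)
    for i in range(1,n):
        if st[i,4]<250: continue
        q=P[l==i];ctr=cv2.minEnclosingCircle((q[:,:2]*1000).astype(np.float32))[0]
        cx,cy=np.array(ctr)/1000
        # rectified top view of plane z=.018, 0.25mm/px, rows = -x (x up), cols = -y (y left)
        N=320;r=np.arange(N)-N/2
        xx=cx-r[:,None]*.00025+0*r[None];yy=cy-r[None]*.00025+0*r[:,None]
        Q=np.stack([xx,yy,0*xx+.018,0*xx+1],-1)@Mi.T
        u=K[0,2]+K[0,0]*Q[...,0]/-Q[...,2];v=K[1,2]+K[1,1]*-Q[...,1]/-Q[...,2]
        rec=cv2.remap(im,u.astype(np.float32),v.astype(np.float32),cv2.INTER_CUBIC)
        out.append((cx,cy,rec));print('collar',len(out)-1,'px',c[i].round(0),'ctr',round(cx,4),round(cy,4),'area',st[i,4])
    if out: cv2.imwrite(f[:-4]+'_r.png',np.concatenate([cv2.resize(o[2],(200,200)) for o in out],1)[:,:,::-1]); np.savez(f[:-4]+'_r.npz',*[o[2] for o in out])
    return out
E
python3 - <<'E'
from h import *
go([.52,.3,.25],-2)
collars('pics/w7.png')
E
```

```text
t 14.68 pos [0.5388 0.282  0.2413] q [ 0.13  0.33 -0.82  1.54  0.25  1.38 -0.74] F [ 0.6 -0.2 -0.2] g 8.7
shift now-axes cm [-0.87  1.73 -1.95]  turn [-0.09  0.02  0.09]  shift in target axes cm [-0.87  1.73 -1.94]
tool z az -2.09 xaxis [ 2.0e-04 -1.6e-03 -1.0e+00]
collar 0 px [192.  70.] ctr 0.4724 0.3956 area 1608
collar 1 px [295.  90.] ctr 0.5894 0.3709 area 1510
collar 2 px [190. 169.] ctr 0.4589 0.2821 area 1268
collar 3 px [279. 183.] ctr 0.5693 0.2605 area 1217
```

View pics/w7.png

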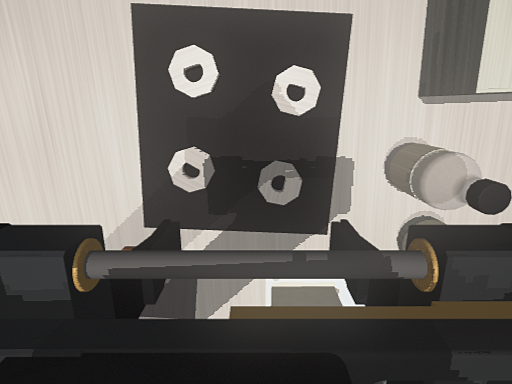

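View pics/w7_r.png

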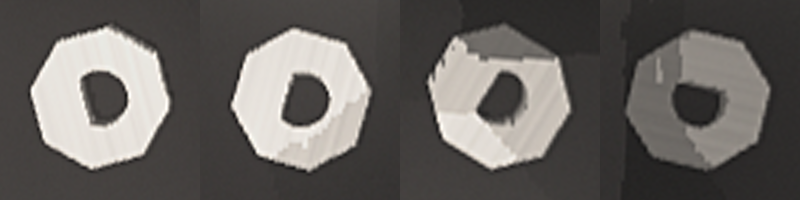

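```bash
cat >> h.py <<'E'
def orient(rec):
    g=rec.min(-1).astype(np.uint8)
    t,_=cv2.threshold(g,0,255,cv2.THRESH_OTSU); t=min(t,75)
    m=(g>t).astype(np.uint8)
    n,l,st,c=cv2.connectedComponentsWithStats(m);k=1+np.argmax(st[1:,4]);m=(l==k).astype(np.uint8)
    cs,_=cv2.findContours(m,cv2.RETR_EXTERNAL,cv2.CHAIN_APPROX_NONE);o=max(cs,key=cv2.contourArea)
    h=cv2.convexHull(o);fill=np.zeros_like(m);cv2.fillPoly(fill,[h],1)
    mo=cv2.moments(fill,True);cc=np.array([mo['m10'],mo['m01']])/mo['m00']
    # exact: best octagon (52mm across flats =104 px apothem) by IoU
    yy,xx=np.mgrid[:320,:320]
    best=None
    for a in np.arange(-22.5,22.5,.5):
        for s_ in (1,):
            d=np.max([(-(yy-cc[1]))*np.cos(np.radians(a+45*k))+(-(xx-cc[0]))*np.sin(np.radians(a+45*k)) for k in range(8)],0)
            oc=d<104
            e=(oc!=fill.astype(bool)).sum()
            if best is None or e<best[0]: best=(e,a)
    hole=((g<=t)&(np.hypot(xx-cc[0],yy-cc[1])<52)).astype(np.uint8)
    n,l,st,c=cv2.connectedComponentsWithStats(hole);k=1+np.argmax(st[1:,4]);hb=c[k]
    hp=np.argwhere(l==k)
    hc=-(hp.mean(0)-cc[::-1]) # (x,y) world dir, px
    az=np.degrees(np.arctan2(-hc[1],-hc[0]))
    # flat direction by least extent from centre
    ex=[(np.percentile((-(hp[:,0]-cc[1]))*np.cos(np.radians(b))+(-(hp[:,1]-cc[0]))*np.sin(np.radians(b)),99)*.25) for b in best[1]+45*np.arange(8)]
    return dict(octa=best[1],err=best[0],ctr_off_mm=(-(cc[::-1]-160)*.25).round(2),flat_az=round(az,1),hole_mm=round(np.hypot(*hc)*.25,2),ext=dict(zip((best[1]+45*np.arange(8)).tolist(),np.round(ex,1))))
E
python3 - <<'E'
from h import *
z=np.load('pics/w7_r.npz')
for k in z: print(orient(z[k]))
E
```

```text
{'octa': np.float64(13.0), 'err': np.int64(3611), 'ctr_off_mm': array([ 1.1 , -0.14]), 'flat_az': np.float64(104.5), 'hole_mm': np.float64(1.94), 'ext': {13.0: np.float64(9.6), 58.0: np.float64(8.9), 103.0: np.float64(4.9), 148.0: np.float64(8.2), 193.0: np.float64(9.7), 238.0: np.float64(9.9), 283.0: np.float64(9.8), 328.0: np.float64(9.5)}}
{'octa': np.float64(-18.5), 'err': np.int64(3022), 'ctr_off_mm': array([ 0.44, -0.52]), 'flat_az': np.float64(62.5), 'hole_mm': np.float64(1.94), 'ext': {-18.5: np.float64(9.1), 26.5: np.float64(8.1), 71.5: np.float64(5.3), 116.5: np.float64(8.8), 161.5: np.float64(10.0), 206.5: np.float64(9.9), 251.5: np.float64(10.2), 296.5: np.float64(10.0)}}
{'octa': np.float64(12.5), 'err': np.int64(4187), 'ctr_off_mm': array([1.21, 0.5 ]), 'flat_az': np.float64(68.5), 'hole_mm': np.float64(1.34), 'ext': {12.5: np.float64(8.6), 57.5: np.float64(4.6), 102.5: np.float64(8.6), 147.5: np.float64(9.7), 192.5: np.float64(8.8), 237.5: np.float64(8.2), 282.5: np.float64(9.4), 327.5: np.float64(10.1)}}
{'octa': np.float64(-14.0), 'err': np.int64(2902), 'ctr_off_mm': array([0.06, 0.63]), 'flat_az': np.float64(-27.5), 'hole_mm': np.float64(1.97), 'ext': {-14.0: np.float64(5.2), 31.0: np.float64(8.9), 76.0: np.float64(10.2), 121.0: np.float64(10.0), 166.0: np.float64(10.0), 211.0: np.float64(9.9), 256.0: np.float64(8.8), 301.0: np.float64(8.0)}}
```

```bash
python3 - <<'E'
from h import *
z=np.load('pics/top0.npz');K,M=cam('top');P=pts(z['d'],K,M);X,Y,Z=P[...,0],P[...,1],P[...,2]
m=(Z>.04)&(Z<.17)&(X>.6)&(X<.8)&(Y>.08)&(Y<.32)
n,l,st,c=cv2.connectedComponentsWithStats(m.astype(np.uint8))
for i in range(1,n):
  if st[i,4]>6:
    q=P[l==i];print(st[i],q.mean(0),q.min(0),q.max(0))
    t=q[q[:,2]>q[:,2].max()-.012];print(' top',len(t),t.mean(0),t.min(0),t.max(0))
E
```

```text
[177 130  25  27 506] [0.75349347 0.17001994 0.09234365] [0.72639743 0.13983367 0.04143718] [0.78953941 0.20505252 0.10721049]
 top 353 [0.75987323 0.17294058 0.10049986] [0.73032509 0.14348758 0.09554474] [0.78953941 0.20316958 0.10721049]
[142 141  24  25 461] [0.72253966 0.2678204  0.10443985] [0.70084067 0.24401718 0.04018642] [0.75924206 0.30195459 0.15610901]
 top 84 [0.73081238 0.2744312  0.14981292] [0.71821187 0.26213655 0.14464693] [0.74422334 0.28723258 0.15610901]
[209 172  12  25 254] [0.63184208 0.09742943 0.09212952] [0.60008843 0.08095248 0.08213816] [0.66969506 0.11261034 0.10560682]
 top 72 [0.62861578 0.09647098 0.09797845] [0.60249596 0.08095248 0.09360998] [0.6685593  0.11210663 0.10560682]
```

```bash
python3 - <<'E'
from h import *
go([.5693,.2605,.026],-14)
E
```

```text
t 14.72 pos [0.5389 0.2819 0.2413] q [ 0.13  0.33 -0.82  1.54  0.25  1.38 -0.74] F [ 0.1 -0.  -0.9] g 8.7
shift now-axes cm [21.53 -1.99  3.11]  turn [11.88  0.02  0.08]  shift in target axes cm [21.53 -1.34  3.46]
tool z az -2.12 xaxis [ 2.0e-04 -1.4e-03 -1.0e+00]
```

jog_arm([
  [5.9,0,0,0,0,0,8.7],
  [5.9,0,0,0,0,0,8.7],
  [0,0,0,3,-0.7,1.7,8.7],
  [0,0,0,4,-0.6,1.7,8.7],
  [0,0,0,3,0,0,8.7],
  [0,0,0,1,0,0,8.7],
  [0,0,0,0,0,0,8.7],
])

```text
time: 15.6
position: [0.5679, 0.263, 0.1315]
tool_rot: [0.188, 1.563, -0.189]
ft_force: [0.7, 0.1, 0.1]
grip_width: 1.0
```

```bash
python3 - <<'E'
from h import *
o=collars('pics/w8.png')
for c in o: print(orient(c[2]))
go([.5693,.2605,.026],-14)
E
```

```text
collar 0 px [249.  56.] ctr 0.5897 0.3708 area 3358
collar 1 px [98. 61.] ctr 0.4724 0.3959 area 3545
collar 2 px [257. 193.] ctr 0.5693 0.2607 area 2396
collar 3 px [131. 199.] ctr 0.4589 0.2821 area 2483
{'octa': np.float64(-18.5), 'err': np.int64(2165), 'ctr_off_mm': array([ 0.34, -0.39]), 'flat_az': np.float64(54.4), 'hole_mm': np.float64(4.76), 'ext': {-18.5: np.float64(10.3), 26.5: np.float64(8.9), 71.5: np.float64(3.7), 116.5: np.float64(8.4), 161.5: np.float64(10.2), 206.5: np.float64(10.6), 251.5: np.float64(10.7), 296.5: np.float64(10.5)}}
{'octa': np.float64(14.0), 'err': np.int64(5647), 'ctr_off_mm': array([ 2.48, -1.23]), 'flat_az': np.float64(108.3), 'hole_mm': np.float64(2.49), 'ext': {14.0: np.float64(8.7), 59.0: np.float64(7.5), 104.0: np.float64(3.2), 149.0: np.float64(5.4), 194.0: np.float64(7.4), 239.0: np.float64(9.8), 284.0: np.float64(9.0), 329.0: np.float64(8.1)}}
{'octa': np.float64(-12.0), 'err': np.int64(2568), 'ctr_off_mm': array([0.6, 0.9]), 'flat_az': np.float64(-42.5), 'hole_mm': np.float64(1.77), 'ext': {-12.0: np.float64(5.8), 33.0: np.float64(9.2), 78.0: np.float64(9.7), 123.0: np.float64(10.0), 168.0: np.float64(10.2), 213.0: np.float64(8.7), 258.0: np.float64(8.0), 303.0: np.float64(7.8)}}
{'octa': np.float64(12.5), 'err': np.int64(6235), 'ctr_off_mm': array([2.7 , 0.67]), 'flat_az': np.float64(102.5), 'hole_mm': np.float64(1.58), 'ext': {12.5: np.float64(7.2), 57.5: np.float64(3.9), 102.5: np.float64(7.5), 147.5: np.float64(7.9), 192.5: np.float64(6.1), 237.5: np.float64(6.9), 282.5: np.float64(9.4), 327.5: np.float64(9.1)}}
t 15.65 pos [0.5683 0.2636 0.1325] q [ 0.1   0.44 -0.74  1.62  0.32  1.2  -0.94] F [ 0.3 -1.   0. ] g 8.72
shift now-axes cm [10.65 -0.29  0.16]  turn [ 0.25  0.06 -0.04]  shift in target axes cm [10.65 -0.28  0.17]
tool z az -13.75 xaxis [ 1.2e-03  4.0e-04 -1.0e+00]
```

View pics/w8.png

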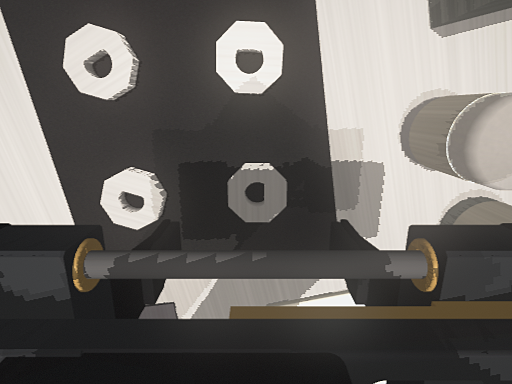

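View pics/w8_r.png

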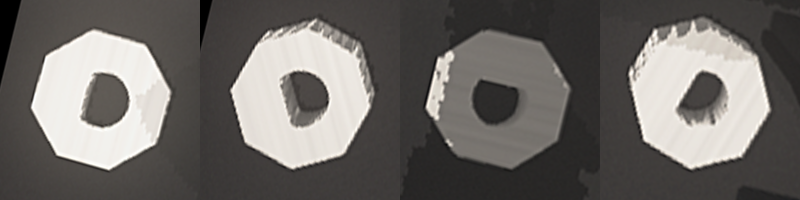

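jog_arm([
  [0,0,0,2,-0.28,0.17,8.7],
  [0,0,0,3,0,0,8.7],
  [0,0,0,3,0,0,8.7],
  [0,0,0,1.5,0,0,8.7],
  [0,0,0,0.8,0,0,8.7],
  [0,0,0,0.3,0,0,8.7],
  [0,0,0,0,0,0,8.7],
])

```text
time: 16.52
position: [0.5692, 0.2609, 0.0262]
tool_rot: [0.188, 1.562, -0.188]
ft_force: [-0.2, 0.8, -0.1]
grip_width: 0.999
```

```bash
python3 - <<'E'
from h import *
go([.5693,.2606,.026],-13.5)
E
```

```text
t 16.52 pos [0.5692 0.2609 0.0262] q [ 0.07  0.56 -0.69  1.71  0.4   1.02 -1.  ] F [-0.2  0.8 -0.1] g 8.69
shift now-axes cm [ 0.02 -0.03  0.02]  turn [-0.22  0.06 -0.04]  shift in target axes cm [ 0.02 -0.03  0.02]
tool z az -13.72 xaxis [ 1.1e-03  4.0e-04 -1.0e+00]
```

jog_arm([
  [0,0,0,0,0,0,6],
  [0,0,0,0,0,0,5],
  [0,0,0,0,0,0,4.5],
  [0,0,0,0,0,0,4],
  [0,0,0,0,0,0,4],
  [0,0,0,0,0,0,4],
  [0,0,0,0,0,0,4],
  [0,0,0,0,0,0,4],
], squeeze=40)

```text
time: 17.52
position: [0.5688, 0.2605, 0.0256]
tool_rot: [0.188, 1.562, -0.188]
ft_force: [0.7, -0.5, 1.1]
grip_width: 0.594
```

jog_arm([
  [0,0,0,-1,0,0,4],
  [0,0,0,-3,0,0,4],
  [0,0,0,-4,0,0,4],
  [0,0,0,-4,0,0,4],
  [0,0,0,-2,0,0,4],
  [-5.9,0,0,0,0,0,4],
  [-5.9,0,0,0,0,0,4],
  [0,0,0,0,0,0,4],
])

```text
time: 18.52
position: [0.5682, 0.2602, 0.1648]
tool_rot: [0.027, 1.572, -0.028]
ft_force: [-0.1, 0.6, -1.0]
grip_width: 0.589
```

```bash
python3 - <<'E'
from h import *
save('wrist','pics/w9.png')
go([.6180,-.0106,.165],-2)
E
```

```text
t 18.57 pos [0.5683 0.2603 0.1648] q [ 0.15  0.42 -0.79  1.59  0.31  1.26 -0.73] F [ 0.1 -0.1 -2. ] g 5.14
shift now-axes cm [-1.000e-02 -2.689e+01  5.930e+00]  turn [-0.04 -0.07  0.03]  shift in target axes cm [-2.00e-02 -2.69e+01  5.91e+00]
tool z az -2.04 xaxis [-1.3e-03 -4.0e-04 -1.0e+00]
```

View pics/w9.png

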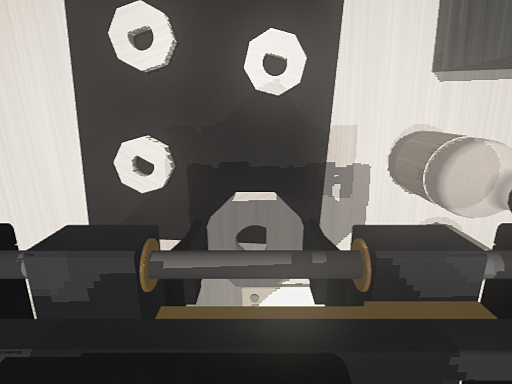

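jog_arm([
  [0,0,0,0,-2.9,0.6,4],
  [0,0,0,0,-4,0.9,4],
  [0,0,0,0,-4,0.9,4],
  [0,0,0,0,-4,0.9,4],
  [0,0,0,0,-4,0.9,4],
  [0,0,0,0,-4,0.9,4],
  [0,0,0,0,-2.5,0.5,4],
  [0,0,0,0,-1.5,0.3,4],
  [0,0,0,0,0,0,4],
  [0,0,0,0,0,0,4],
])

```text
time: 19.82
position: [0.6184, -0.0082, 0.1655]
tool_rot: [0.026, 1.571, -0.024]
ft_force: [0.5, -0.3, -1.5]
grip_width: 0.593
```

```bash
python3 - <<'E'
from h import *
go([.6180,-.0106,.165],-2)
E
```

```text
t 19.82 pos [ 0.6184 -0.0082  0.1655] q [ 0.54  0.38 -0.71  1.61  0.26  1.24 -0.25] F [ 0.5 -0.3 -1.5] g 5.16
shift now-axes cm [ 0.05 -0.24 -0.03]  turn [ 0.18 -0.01 -0.06]  shift in target axes cm [ 0.05 -0.24 -0.03]
tool z az -1.82 xaxis [-2.0e-04  1.1e-03 -1.0e+00]
```

jog_arm([
  [0.15,0,0,2,-0.24,0,4],
  [0,0,0,2,0,0,4],
  [0,0,0,1,0,0,4],
  [0,0,0,0.5,0,0,4],
  [0,0,0,0,0,0,4],
])

```text
time: 20.45
position: [0.6185, -0.0125, 0.1102]
tool_rot: [0.028, 1.571, -0.028]
ft_force: [0.5, 0.0, -1.2]
grip_width: 0.593
```

```bash
python3 - <<'E'
from h import *
go([.6180,-.0106,.1],-2)
save('wrist','pics/w10.png');save('side','pics/s10.png')
E
```

```text
t 20.45 pos [ 0.6185 -0.0125  0.1102] q [ 0.52  0.44 -0.69  1.67  0.3   1.15 -0.27] F [ 0.5  0.  -1.2] g 5.16
shift now-axes cm [ 1.02  0.19 -0.06]  turn [-0.07 -0.02 -0.01]  shift in target axes cm [ 1.02  0.19 -0.06]
tool z az -2.07 xaxis [-4.e-04  1.e-04 -1.e+00]
```

View pics/w10.png

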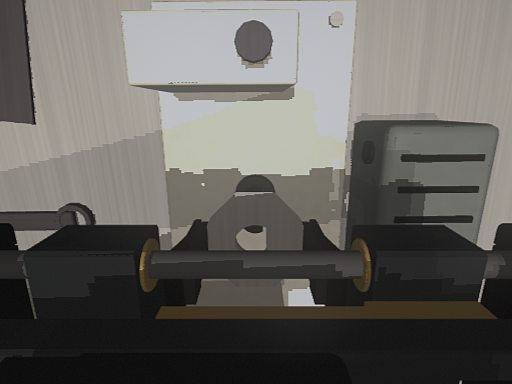

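jog_arm([
  [0,0,0,0,0.19,-0.05,4],
  [0,0,0,0,0,0,4],
  [0,0,0,0.6,0,0,4],
  [0,0,0,0,0,0,4],
])

```text
time: 21.05
position: [0.6176, -0.0109, 0.1038]
tool_rot: [0.028, 1.572, -0.029]
ft_force: [-0.3, -0.2, -0.8]
grip_width: 0.592
```

```bash
python3 - <<'E'
from h import *
go([.6180,-.0106,.1],-2)
E
```

```text
t 21.05 pos [ 0.6176 -0.0109  0.1038] q [ 0.52  0.44 -0.68  1.67  0.3   1.14 -0.28] F [-0.3 -0.2 -0.8] g 5.15
shift now-axes cm [0.38 0.03 0.04]  turn [-0.08 -0.08  0.01]  shift in target axes cm [0.38 0.03 0.04]
tool z az -2.08 xaxis [-1.3e-03 -1.0e-04 -1.0e+00]
```

jog_arm([
  [0,0,0,0.4,0.03,0.04,4],
  [0,0,0,0.4,0,0,4],
  [0,0,0,0.4,0,0,4],
  [0,0,0,0,0,0,4],
])

```text
time: 21.55
position: [0.6182, -0.0105, 0.092]
tool_rot: [0.028, 1.572, -0.028]
ft_force: [0.1, 0.3, -1.4]
grip_width: 0.591
```

```bash
python3 - <<'E'
from h import *
go([.6180,-.0106,.1],-2)
E
```

```text
t 21.55 pos [ 0.6182 -0.0105  0.092 ] q [ 0.52  0.45 -0.68  1.68  0.31  1.12 -0.29] F [ 0.1  0.3 -1.4] g 5.14
shift now-axes cm [-0.8  -0.01 -0.02]  turn [-0.07 -0.05  0.  ]  shift in target axes cm [-0.8  -0.01 -0.02]
tool z az -2.07 xaxis [-9.e-04  0.e+00 -1.e+00]
```

jog_arm([
  [0,0,0,0.4,0,0,4],
  [0,0,0,0.4,0,0,4],
  [0,0,0,0.4,0,0,4],
  [0,0,0,0.4,0,0,4],
  [0,0,0,0,0,0,4],
])

```text
time: 22.18
position: [0.6182, -0.0105, 0.076]
tool_rot: [0.028, 1.571, -0.028]
ft_force: [0.0, -0.4, -1.0]
grip_width: 0.586
```

jog_arm([
  [0,0,0,0.7,0,0,4],
  [0,0,0,0.8,0,0,4],
  [0,0,0,0.8,0,0,4],
  [0,0,0,0.7,0,0,4],
  [0,0,0,0.4,0,0,4],
  [0,0,0,0,0,0,4],
])

```text
time: 22.92
position: [0.6183, -0.0104, 0.0421]
tool_rot: [0.028, 1.571, -0.028]
ft_force: [0.2, 0.7, -1.4]
grip_width: 0.593
```

jog_arm([
  [0,0,0,0.15,0,0,4],
  [0,0,0,0,0,0,6],
  [0,0,0,0,0,0,7],
  [0,0,0,0,0,0,7],
  [0,0,0,0,0,0,7],
  [0,0,0,-2,0,0,8],
  [0,0,0,-4,0,0,8.7],
  [0,0,0,-6,0,0,8.7],
  [0,0,0,-6,0,0,8.7],
  [0,0,0,-2,0,0,8.7],
])

```text
time: 24.18
position: [0.6205, -0.0096, 0.2473]
tool_rot: [0.028, 1.562, -0.029]
ft_force: [0.3, 0.1, 0.4]
grip_width: 0.999
```

```bash
cat >> h.py <<'E'
def postcheck(f):
    s=get_state();im,d=save('wrist',f);K,M=cam('wrist',s);P=pts(d,K,M);X,Y,Z=P[...,0],P[...,1],P[...,2]
    m=(np.hypot(X-.618,Y+.0106)<.032)&(Z<.07)&(Z>.012);q=P[m]
    h,e=np.histogram(q[:,2],bins=np.arange(.012,.08,.003));print([(round(a*1000),int(b)) for a,b in zip(e,h) if b>20])
    cv2.imwrite(f[:-4]+'_c.png',cv2.resize(im[0:250,130:410],None,fx=2,fy=2)[:,:,::-1])
E
python3 - <<'E'
from h import *
postcheck('pics/w11.png');go([.589,.371,.23],71.5)
E
```

```text
[(18, 30), (21, 24), (27, 28), (30, 1134), (33, 54)]
t 24.23 pos [ 0.6208 -0.0098  0.2479] q [ 0.55  0.33 -0.72  1.51  0.22  1.38 -0.22] F [0.8 1.4 1.5] g 8.71
shift now-axes cm [ 1.72 37.94 -4.56]  turn [-73.56   0.42   0.37]  shift in target axes cm [ 1.79 15.1  35.1 ]
tool z az -2.06 xaxis [ 0.0091 -0.001  -1.    ]
```

View pics/w11_c.png

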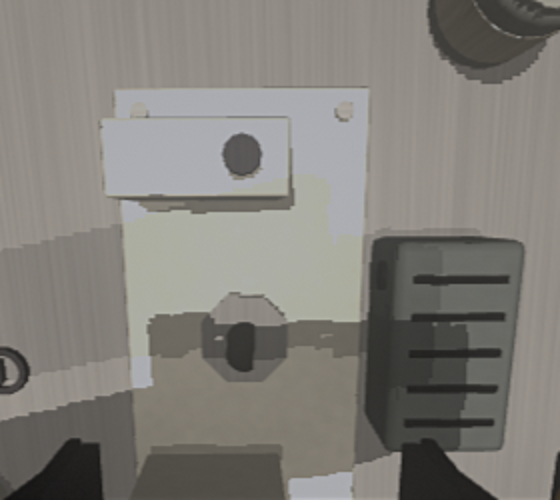

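jog_arm([
  [0,0,0,0,3,-0.4,8.7],
  [0,0,0,0,5,-0.7,8.7],
  [0,0,0,0,5.5,-0.7,8.7],
  [0,0,0,0,5.5,-0.7,8.7],
  [0,0,0,0,5.5,-0.7,8.7],
  [0,0,0,0,5.5,-0.7,8.7],
  [0,0,0,0,4,-0.5,8.7],
  [0,0,0,0,2,-0.2,8.7],
  [-9.8,0,0,0,0,0,8.7],
  [-9.8,0,0,0,0,0,8.7],
])

```text
time: 25.48
position: [0.5847, 0.3512, 0.2395]
tool_rot: [-0.247, 1.559, 0.245]
ft_force: [0.2, -0.4, -0.3]
grip_width: 1.001
```

jog_arm([
  [-9.8,0,0,0,0,0,8.7],
  [-9.8,0,0,0,0,0,8.7],
  [-9.8,0,0,0,0,0,8.7],
  [-9.8,0,0,2,0,0,8.7],
  [-9.8,0,0,3,0,0,8.7],
  [-4.9,0,0,3,0,0,8.7],
  [0,0,0,2,0,0,8.7],
  [0,0,0,0,0,0,8.7],
  [0,0,0,0,0,0,8.7],
])

```text
time: 26.6
position: [0.5859, 0.3515, 0.1421]
tool_rot: [-0.966, 1.344, 0.966]
ft_force: [0.1, -0.1, 0.1]
grip_width: 1.0
```

```bash
python3 - <<'E'
from h import *
o=collars('pics/w12.png')
for c in o: print(orient(c[2]))
go([.5895,.3708,.026],71.5)
E
```

```text
collar 0 px [409. 104.] ctr 0.5667 0.4993 area 1617
collar 1 px [263.  43.] ctr 0.4724 0.3958 area 3214
collar 2 px [128.  74.] ctr 0.4592 0.2816 area 3136
collar 3 px [276. 185.] ctr 0.5898 0.3705 area 2261Traceback (most recent call last):
  File "<stdin>", line 3, in <module>
  File "h.py", line 64, in orient
    n,l,st,c=cv2.connectedComponentsWithStats(hole);k=1+np.argmax(st[1:,4]);hb=c[k]
                                                        ~~~~~~~~~^^^^^^^^^^
    return _wrapfunc(a, 'argmax', axis=axis, out=out, **kwds)
    return bound(*args, **kwds)
ValueError: attempt to get argmax of an empty sequence
```

View pics/w12.png

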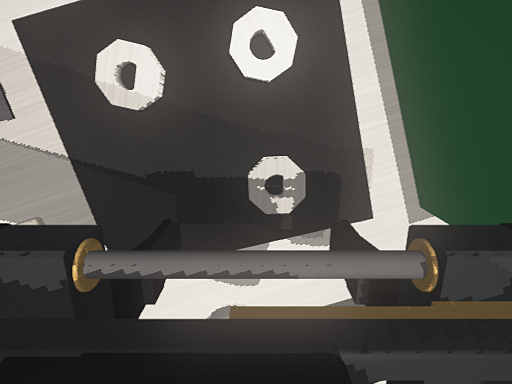

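View pics/w12_r.png

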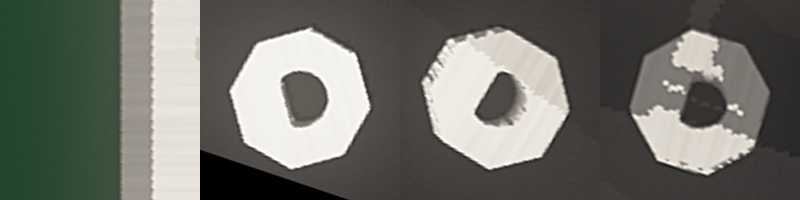

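```bash
python3 - <<'E'
from h import *
s=get_state()
go([.5896,.3707,.026],71.5)
z=np.load('pics/top0.npz');K,M=cam('top');P=pts(z['d'],K,M);im=z['im'].astype(int)
g=(im[...,1]>im[...,0]+25)&(im[...,1]>im[...,2]+25)&(P[...,2]>.03)
q=P[g];
for lo in(.35,.4,.45,.5,.55,.6,.65):
  r=q[(q[:,0]>lo)&(q[:,0]<lo+.05)]
  if len(r):print(lo,r[:,1].min().round(3),r[:,2].max().round(3))
E
```

```text
t 26.65 pos [0.5861 0.3516 0.1424] q [ 0.1   0.66 -1.    1.45  0.56  1.33  0.31] F [0.2 0.8 0.3] g 8.7
shift now-axes cm [11.65  0.29  1.9 ]  turn [-0.11  0.09  0.07]  shift in target axes cm [11.64  0.27  1.92]
tool z az 71.39 xaxis [ 0.0017  0.001  -1.    ]
0.4 0.021 1.273
0.45 0.498 0.166
0.5 0.498 0.165
0.55 0.499 0.165
0.6 0.499 0.165
0.65 0.502 0.166
```

jog_arm([
  [0,0,0,1,0.28,1.0,8.7],
  [0,0,0,2,0,0.9,8.7],
  [0,0,0,3,0,0,8.7],
  [0,0,0,3,0,0,8.7],
  [0,0,0,1.5,0,0,8.7],
  [0,0,0,0.8,0,0,8.7],
  [0,0,0,0.3,0,0,8.7],
  [0,0,0,0,0,0,8.7],
])

```text
time: 27.65
position: [0.5894, 0.3702, 0.0258]
tool_rot: [-0.967, 1.344, 0.967]
ft_force: [0.1, 0.4, 0.4]
grip_width: 0.995
```

```bash
python3 - <<'E'
from h import *
go([.5896,.3707,.026],71.5)
E
```

```text
t 27.65 pos [0.5894 0.3702 0.0258] q [ 0.03  0.79 -0.92  1.51  0.66  1.17  0.24] F [0.1 0.4 0.4] g 8.65
shift now-axes cm [-0.02 -0.01  0.05]  turn [-0.08  0.05  0.04]  shift in target axes cm [-0.02 -0.01  0.05]
tool z az 71.42 xaxis [ 9.e-04  6.e-04 -1.e+00]
```

jog_arm([
  [0,0,0,0,0,0,6],
  [0,0,0,0,0,0,5],
  [0,0,0,0,0,0,4.5],
  [0,0,0,0,0,0,4],
  [0,0,0,0,0,0,4],
  [0,0,0,0,0,0,4],
  [0,0,0,0,0,0,4],
  [0,0,0,0,0,0,4],
])

```text
time: 28.65
position: [0.5891, 0.37, 0.0251]
tool_rot: [-0.967, 1.345, 0.967]
ft_force: [-0.1, 1.2, 0.3]
grip_width: 0.593
```

jog_arm([
  [0,0,0,-1,0,0,4],
  [0,0,0,-3,0,0,4],
  [0,0,0,-4,0,0,4],
  [0,0,0,-4,0,0,4],
  [0,0,0,-4,0,0,4],
  [0,0,0,-3,0,0,4],
  [0,0,0,-1,0,0,4],
  [0,0,0,0,0,0,4],
])

```text
time: 29.65
position: [0.5889, 0.3698, 0.2249]
tool_rot: [-0.968, 1.345, 0.967]
ft_force: [0.3, 0.4, -2.6]
grip_width: 0.591
```

```bash
python3 - <<'E'
from h import *
save('wrist','pics/w13.png')
go([.6182,-.0105,.22],-2)
E
```

```text
t 29.7 pos [0.5887 0.3694 0.2239] q [ 0.06  0.63 -1.02  1.32  0.53  1.48  0.32] F [-0.4  0.3 -1.7] g 5.12
shift now-axes cm [  0.43 -14.9  -35.07]  turn [ 7.343e+01 -1.000e-01  3.000e-02]  shift in target axes cm [  0.39 -37.86   4.28]
tool z az 71.43 xaxis [-0.0011 -0.0013 -1.    ]
```

View pics/w13.png

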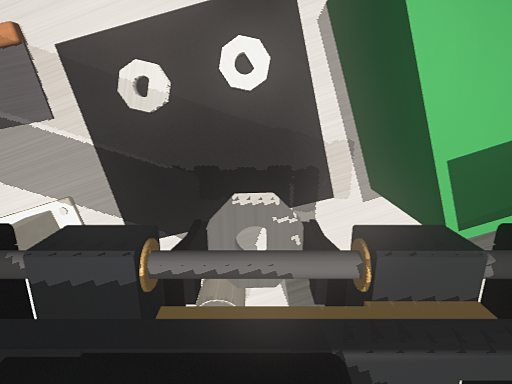

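Held well. Turn back +73.4°, then translate.

jog_arm([
  [9.2,0,0,0,0,0,4],
  [9.2,0,0,0,0,0,4],
  [9.2,0,0,0,0,0,4],
  [9.2,0,0,0,0,0,4],
  [9.2,0,0,0,0,0,4],
  [9.2,0,0,0,0,0,4],
  [9.2,0,0,0,0,0,4],
  [9.0,0,0,0,0,0,4],
  [0,0,0,0,-3,0.3,4],
  [0,0,0,0,-5,0.6,4],
])

```text
time: 30.95
position: [0.5933, 0.2906, 0.2227]
tool_rot: [0.024, 1.574, -0.023]
ft_force: [1.8, -0.7, -1.4]
grip_width: 0.592
```

jog_arm([
  [0,0,0,0,-5.5,0.7,4],
  [0,0,0,0,-5.5,0.7,4],
  [0,0,0,0,-5.5,0.6,4],
  [0,0,0,0,-5.5,0.6,4],
  [0,0,0,1,-4,0.4,4],
  [0,0,0,2,-2,0.3,4],
  [0,0,0,2,-1,0,4],
  [0,0,0,0,0,0,4],
  [0,0,0,0,0,0,4],
])

```text
time: 32.08
position: [0.6182, 0.0013, 0.1751]
tool_rot: [0.026, 1.571, -0.023]
ft_force: [1.1, -0.6, -1.3]
grip_width: 0.595
```

```bash
python3 - <<'E'
from h import *
go([.6182,-.0105,.11],-2)
E
```

```text
t 32.08 pos [0.6182 0.0013 0.1751] q [ 0.53  0.38 -0.72  1.6   0.26  1.26 -0.26] F [ 1.1 -0.6 -1.3] g 5.17
shift now-axes cm [ 6.51 -1.19  0.04]  turn [ 0.21  0.   -0.08]  shift in target axes cm [ 6.51 -1.18  0.04]
tool z az -1.79 xaxis [ 1.0e-04  1.4e-03 -1.0e+00]
```

jog_arm([
  [0,0,0,2,-1.0,0,4],
  [0,0,0,2,0,0,4],
  [0,0,0,1.5,0,0,4],
  [0,0,0,0.8,0,0,4],
  [0,0,0,0,0,0,4],
  [0,0,0,0,0,0,4],
])

```text
time: 32.83
position: [0.6184, -0.0111, 0.1126]
tool_rot: [0.027, 1.57, -0.027]
ft_force: [-0.1, -1.0, -1.5]
grip_width: 0.593
```

```bash
python3 - <<'E'
from h import *
go([.6182,-.0105,.11],-2)
E
```

```text
t 32.83 pos [ 0.6184 -0.0111  0.1126] q [ 0.53  0.43 -0.7   1.67  0.3   1.15 -0.28] F [-0.1 -1.  -1.5] g 5.16
shift now-axes cm [ 0.26  0.06 -0.02]  turn [ 0.04  0.06 -0.  ]  shift in target axes cm [ 0.26  0.06 -0.02]
tool z az -1.96 xaxis [ 0.0011  0.     -1.    ]
```

jog_arm([
  [0,0,0,0.8,0.07,0,4],
  [0,0,0,0.5,0,0,4],
  [0,0,0,0.4,0,0,4],
  [0,0,0,0.4,0,0,4],
  [0,0,0,0,0,0,4],
])

```text
time: 33.45
position: [0.6176, -0.0107, 0.0906]
tool_rot: [0.027, 1.571, -0.027]
ft_force: [0.4, -0.1, -1.7]
grip_width: 0.594
```

```bash
python3 - <<'E'
from h import *
go([.6182,-.0105,.09],-2)
E
```

```text
t 33.45 pos [ 0.6176 -0.0107  0.0906] q [ 0.52  0.46 -0.69  1.68  0.32  1.12 -0.29] F [ 0.4 -0.1 -1.7] g 5.16
shift now-axes cm [0.06 0.02 0.06]  turn [ 0.02 -0.04  0.  ]  shift in target axes cm [0.06 0.02 0.06]
tool z az -1.98 xaxis [-7.e-04  0.e+00 -1.e+00]
```

jog_arm([
  [0,0,0,0.4,0.02,0.05,4],
  [0,0,0,0.4,0,0,4],
  [0,0,0,0.4,0,0,4],
  [0,0,0,0.4,0,0,4],
  [0,0,0,0,0,0,4],
])

```text
time: 34.08
position: [0.6181, -0.0105, 0.0745]
tool_rot: [0.027, 1.571, -0.027]
ft_force: [-0.3, -0.5, -1.9]
grip_width: 0.595
```

jog_arm([
  [0,0,0,0.7,0,0,4],
  [0,0,0,0.7,0,0,4],
  [0,0,0,0.5,0,0,4],
  [0,0,0,0.15,0,0,4],
  [0,0,0,0,0,0,4],
])

```text
time: 34.7
position: [0.6184, -0.0104, 0.0544]
tool_rot: [0.027, 1.571, -0.027]
ft_force: [0.2, 0.5, -1.2]
grip_width: 0.593
```

jog_arm([
  [0,0,0,0,0,0,6],
  [0,0,0,0,0,0,7],
  [0,0,0,0,0,0,7],
  [0,0,0,0,0,0,7],
  [0,0,0,-2,0,0,8],
  [0,0,0,-4,0,0,8.7],
  [0,0,0,-6,0,0,8.7],
  [0,0,0,-4,0,0,8.7],
  [0,0,0,-2,0,0,8.7],
  [0,0,0,0,0,0,8.7],
])

```text
time: 35.95
position: [0.619, -0.0103, 0.236]
tool_rot: [0.027, 1.568, -0.027]
ft_force: [-0.3, -0.6, -1.0]
grip_width: 1.0
```

```bash
python3 - <<'E'
from h import *
postcheck('pics/w14.png');go([.459,.282,.24],57.5)
E
```

```text
[(21, 23), (30, 87), (33, 30), (42, 249), (45, 1195), (66, 34)]
t 36.0 pos [ 0.6181 -0.0106  0.2341] q [ 0.56  0.34 -0.73  1.52  0.23  1.37 -0.23] F [-0.1 -0.1 -0.1] g 8.71
shift now-axes cm [ -0.59  28.69 -16.91]  turn [-5.947e+01 -3.000e-02  0.000e+00]  shift in target axes cm [-0.59 29.14 16.12]
tool z az -1.97 xaxis [-5.e-04 -3.e-04 -1.e+00]
```

View pics/w14_c.png

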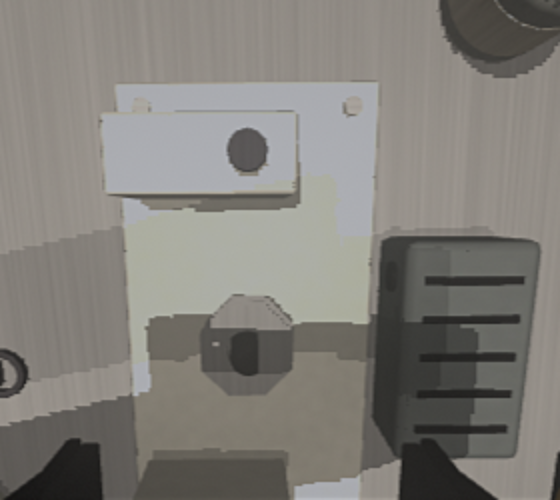

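jog_arm([
  [0,0,0,0,3,-1.8,8.7],
  [0,0,0,0,4.5,-2.7,8.7],
  [0,0,0,0,4.5,-2.7,8.7],
  [0,0,0,0,4.5,-2.7,8.7],
  [0,0,0,0,4.5,-2.7,8.7],
  [0,0,0,0,4,-2.3,8.7],
  [0,0,0,0,2,-1,8.7],
  [-9.8,0,0,0,0,0,8.7],
  [-9.8,0,0,0,0,0,8.7],
  [-9.8,0,0,0,0,0,8.7],
])

```text
time: 37.25
position: [0.4677, 0.2641, 0.2321]
tool_rot: [-0.38, 1.541, 0.38]
ft_force: [0.5, 0.4, -0.6]
grip_width: 1.0
```

jog_arm([
  [-9.8,0,0,1,0,0,8.7],
  [-9.8,0,0,2,0,0,8.7],
  [-9.8,0,0,3,0,0,8.7],
  [0,0,0,3,0,0,8.7],
  [0,0,0,0,0,0,8.7],
  [0,0,0,0,0,0,8.7],
])

```text
time: 38.0
position: [0.4686, 0.265, 0.1445]
tool_rot: [-0.773, 1.43, 0.774]
ft_force: [0.7, -0.6, -0.4]
grip_width: 0.999
```

```bash
sed -i 's/(Y<.5)/(Y<.455)/' h.py; python3 - <<'E'
from h import *
o=collars('pics/w15.png')
go([.459,.2819,.026],57.5)
for c in o:
  try: print(orient(c[2]))
  except Exception as e: print(e)
E
```

```text
collar 0 px [384. 111.] ctr 0.4725 0.3957 area 2790
collar 1 px [265. 169.] ctr 0.4587 0.2815 area 2301
t 38.05 pos [0.4691 0.2652 0.1452] q [ 0.33  0.3  -1.02  1.82  0.28  1.17  0.21] F [0.3 0.2 0.6] g 8.69
shift now-axes cm [11.92  1.75  0.84]  turn [-0.67  0.04  0.01]  shift in target axes cm [11.92  1.74  0.86]
tool z az 56.83 xaxis [ 5.e-04  5.e-04 -1.e+00]
{'octa': np.float64(15.5), 'err': np.int64(5021), 'ctr_off_mm': array([-0.98, -1.33]), 'flat_az': np.float64(94.5), 'hole_mm': np.float64(2.47), 'ext': {15.5: np.float64(7.3), 60.5: np.float64(5.9), 105.5: np.float64(3.6), 150.5: np.float64(8.1), 195.5: np.float64(9.0), 240.5: np.float64(8.3), 285.5: np.float64(9.3), 330.5: np.float64(9.7)}}
{'octa': np.float64(13.5), 'err': np.int64(2446), 'ctr_off_mm': array([-0.22,  0.59]), 'flat_az': np.float64(37.6), 'hole_mm': np.float64(1.72), 'ext': {13.5: np.float64(8.0), 58.5: np.float64(5.5), 103.5: np.float64(9.0), 148.5: np.float64(9.7), 193.5: np.float64(9.7), 238.5: np.float64(9.9), 283.5: np.float64(9.1), 328.5: np.float64(8.4)}}
```

View pics/w15.png

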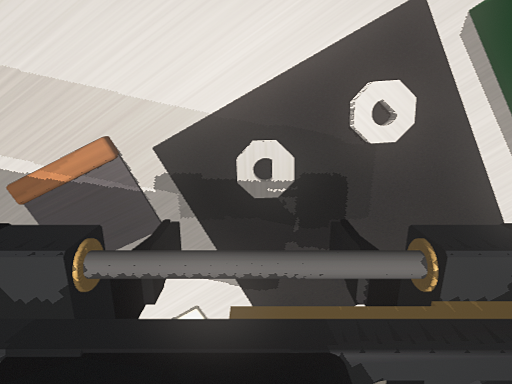

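View pics/w15_r.png

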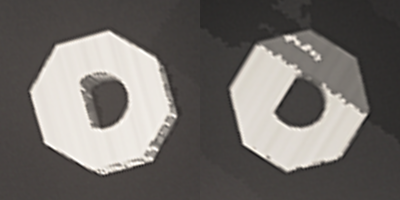

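jog_arm([
  [-0.9,0,0,1,0.9,0.8,8.7],
  [0,0,0,2,0.8,0,8.7],
  [0,0,0,3,0,0,8.7],
  [0,0,0,3,0,0,8.7],
  [0,0,0,1.5,0,0,8.7],
  [0,0,0,1,0,0,8.7],
  [0,0,0,0.4,0,0,8.7],
  [0,0,0,0,0,0,8.7],
])

```text
time: 39.05
position: [0.4592, 0.281, 0.0259]
tool_rot: [-0.785, 1.424, 0.785]
ft_force: [-0.3, 0.1, -0.4]
grip_width: 0.999
```

```bash
python3 - <<'E'
from h import *
go([.4588,.2817,.026],58)
E
```

```text
t 39.05 pos [0.4592 0.281  0.0259] q [ 0.19  0.47 -0.93  1.92  0.45  0.97  0.06] F [-0.3  0.1 -0.4] g 8.69
shift now-axes cm [-0.01  0.07  0.04]  turn [-0.28  0.03  0.02]  shift in target axes cm [-0.01  0.07  0.04]
tool z az 57.72 xaxis [ 6.e-04  2.e-04 -1.e+00]
```

jog_arm([
  [0,0,0,0,0.06,0,6],
  [0,0,0,0,0,0,5],
  [0,0,0,0,0,0,4.5],
  [0,0,0,0,0,0,4],
  [0,0,0,0,0,0,4],
  [0,0,0,0,0,0,4],
  [0,0,0,0,0,0,4],
  [0,0,0,0,0,0,4],
])

```text
time: 40.05
position: [0.4585, 0.2811, 0.0256]
tool_rot: [-0.785, 1.424, 0.785]
ft_force: [0.2, 0.4, 1.0]
grip_width: 0.593
```

jog_arm([
  [0,0,0,-1,0,0,4],
  [0,0,0,-3,0,0,4],
  [0,0,0,-4,0,0,4],
  [0,0,0,-4,0,0,4],
  [0,0,0,-4,0,0,4],
  [0,0,0,-3,0,0,4],
  [0,0,0,0,0,0,4],
])

```text
time: 40.92
position: [0.4592, 0.282, 0.2179]
tool_rot: [-0.786, 1.42, 0.784]
ft_force: [-0.3, -0.0, -2.2]
grip_width: 0.595
```

```bash
python3 - <<'E'
from h import *
save('wrist','pics/w16.png')
go([.6182,-.0105,.2],-2)
E
```

```text
t 40.98 pos [0.4584 0.2812 0.216 ] q [ 0.36  0.23 -1.08  1.74  0.21  1.3   0.25] F [-0.9 -0.4 -0.8] g 5.16
shift now-axes cm [  1.63 -29.08 -16.13]  turn [59.73  0.07  0.06]  shift in target axes cm [  1.6  -28.59  16.99]
tool z az 57.73 xaxis [ 1.5e-03 -3.0e-04 -1.0e+00]
```

View pics/w16.png

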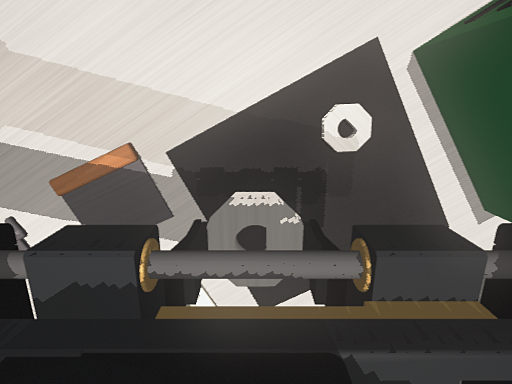

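jog_arm([
  [10,0,0,0,0,0,4],
  [10,0,0,0,0,0,4],
  [10,0,0,0,0,0,4],
  [10,0,0,0,0,0,4],
  [10,0,0,0,0,0,4],
  [9.7,0,0,0,0,0,4],
  [0,0,0,0,-2.5,1.5,4],
  [0,0,0,0,-4.5,2.7,4],
  [0,0,0,0,-4.5,2.7,4],
  [0,0,0,0,-4.5,2.7,4],
])

```text
time: 42.22
position: [0.5483, 0.1161, 0.2135]
tool_rot: [0.026, 1.574, -0.027]
ft_force: [0.9, 1.3, -1.7]
grip_width: 0.59
```

jog_arm([
  [0,0,0,0,-4.5,2.7,4],
  [0,0,0,0,-4,2.4,4],
  [0,0,0,2,-3,1.6,4],
  [0,0,0,2,-1,0.6,4],
  [0,0,0,2,0,0,4],
  [0,0,0,0,0,0,4],
  [0,0,0,0,0,0,4],
])

```text
time: 43.1
position: [0.6173, -0.0075, 0.1561]
tool_rot: [0.025, 1.57, -0.025]
ft_force: [0.1, -0.6, -1.0]
grip_width: 0.59
```

```bash
python3 - <<'E'
from h import *
go([.6182,-.0107,.11],-2)
E
```

```text
t 43.1 pos [ 0.6173 -0.0075  0.1561] q [ 0.54  0.39 -0.71  1.62  0.27  1.23 -0.26] F [ 0.1 -0.6 -1. ] g 5.13
shift now-axes cm [ 4.61 -0.32  0.1 ]  turn [ 0.19  0.04 -0.02]  shift in target axes cm [ 4.61 -0.32  0.1 ]
tool z az -1.81 xaxis [ 6.e-04  4.e-04 -1.e+00]
```

jog_arm([
  [0.2,0,0,2,-0.25,0.08,4],
  [0,0,0,1.5,0,0,4],
  [0,0,0,0.9,0,0,4],
  [0,0,0,0,0,0,4],
  [0,0,0,0,0,0,4],
])

```text
time: 43.72
position: [0.6185, -0.012, 0.1119]
tool_rot: [0.03, 1.57, -0.03]
ft_force: [0.1, -0.1, -0.7]
grip_width: 0.59
```

```bash
python3 - <<'E'
from h import *
go([.6182,-.0107,.11],-2)
E
```

```text
t 43.73 pos [ 0.6185 -0.012   0.1119] q [ 0.53  0.43 -0.69  1.67  0.3   1.15 -0.28] F [ 0.1 -0.1 -0.7] g 5.13
shift now-axes cm [ 0.19  0.13 -0.04]  turn [-0.17  0.04 -0.  ]  shift in target axes cm [ 0.19  0.13 -0.04]
tool z az -2.17 xaxis [ 7.e-04  1.e-04 -1.e+00]
```

jog_arm([
  [0,0,0,0.6,0.11,-0.03,4],
  [0,0,0,0.6,0,0,4],
  [0,0,0,0.5,0,0,4],
  [0,0,0,0.4,0,0,4],
  [0,0,0,0,0,0,4],
])

```text
time: 44.35
position: [0.6176, -0.011, 0.09]
tool_rot: [0.03, 1.571, -0.03]
ft_force: [-0.2, 0.3, -1.7]
grip_width: 0.593
```

```bash
python3 - <<'E'
from h import *
go([.6182,-.0107,.09],-2)
E
```

```text
t 44.35 pos [ 0.6176 -0.011   0.09  ] q [ 0.52  0.46 -0.68  1.68  0.32  1.11 -0.29] F [-0.2  0.3 -1.7] g 5.16
shift now-axes cm [0.   0.04 0.06]  turn [-0.17 -0.05  0.  ]  shift in target axes cm [0.   0.04 0.06]
tool z az -2.17 xaxis [-8.e-04  0.e+00 -1.e+00]
```

jog_arm([
  [0,0,0,0.4,0.02,0.05,4],
  [0,0,0,0.5,0,0,4],
  [0,0,0,0.5,0,0,4],
  [0,0,0,0.5,0,0,4],
  [0,0,0,0.25,0,0,4],
  [0,0,0,0,0,0,4],
])

```text
time: 45.1
position: [0.6183, -0.0108, 0.0688]
tool_rot: [0.03, 1.571, -0.03]
ft_force: [0.5, 0.7, 0.2]
grip_width: 0.593
```

jog_arm([
  [0,0,0,0,0,0,6],
  [0,0,0,0,0,0,7],
  [0,0,0,0,0,0,7],
  [0,0,0,0,0,0,7],
  [0,0,0,-2,0,0,8],
  [0,0,0,-4,0,0,8.7],
  [0,0,0,-6,0,0,8.7],
  [0,0,0,-4,0,0,8.7],
  [0,0,0,-1,0,0,8.7],
  [0,0,0,0,0,0,8.7],
])

```text
time: 46.35
position: [0.6186, -0.0107, 0.2401]
tool_rot: [0.029, 1.569, -0.03]
ft_force: [-0.2, 0.0, -1.0]
grip_width: 1.002
```

```bash
python3 - <<'E'
from h import *
postcheck('pics/w17.png');go([.472,.396,.24],13)
E
```

```text
[(21, 22), (30, 73), (45, 36), (51, 28), (54, 29), (57, 1005), (60, 555)]
t 46.4 pos [ 0.618  -0.0109  0.2386] q [ 0.56  0.34 -0.73  1.52  0.22  1.37 -0.23] F [-0.3 -0.2 -0.9] g 8.69
shift now-axes cm [ -0.14  40.11 -16.13]  turn [-1.517e+01 -5.000e-02  1.000e-02]  shift in target axes cm [-0.14 42.93 -5.07]
tool z az -2.17 xaxis [-8.e-04 -3.e-04 -1.e+00]
```

View pics/w17_c.png

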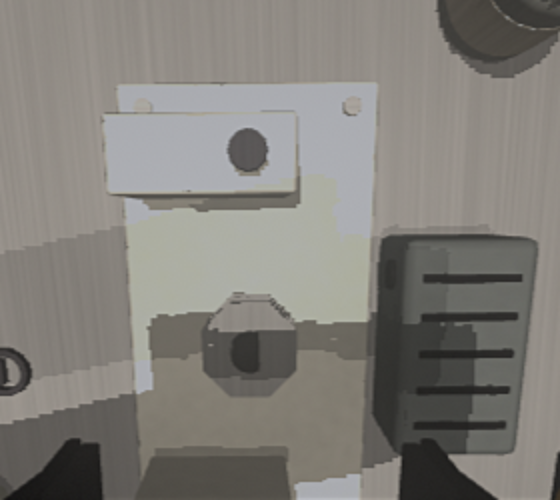

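jog_arm([
  [0,0,0,0,3,-1.2,8.7],
  [0,0,0,0,5,-2,8.7],
  [0,0,0,0,5.5,-2.2,8.7],
  [0,0,0,0,5.5,-2.2,8.7],
  [0,0,0,0,5.5,-2.2,8.7],
  [0,0,0,0,5.5,-2.2,8.7],
  [0,0,0,0,4.5,-1.8,8.7],
  [0,0,0,0,2,-1,8.7],
  [-8,0,0,2,0,0,8.7],
  [-8,0,0,3,0,0,8.7],
])

```text
time: 47.65
position: [0.4836, 0.3599, 0.1873]
tool_rot: [-0.195, 1.563, 0.194]
ft_force: [-0.4, 0.5, 0.6]
grip_width: 0.996
```

jog_arm([
  [0,0,0,3,0,0,8.7],
  [0,0,0,1.5,0,0,8.7],
  [0,0,0,0,0,0,8.7],
  [0,0,0,0,0,0,8.7],
])

```text
time: 48.15
position: [0.4847, 0.36, 0.1449]
tool_rot: [-0.189, 1.561, 0.19]
ft_force: [0.5, 0.2, 0.0]
grip_width: 1.002
```

```bash
python3 - <<'E'
from h import *
o=collars('pics/w18.png')
go([.4725,.3957,.026],14)
for c in o:
  try: print(orient(c[2]))
  except Exception as e: print(e)
E
```

```text
collar 0 px [251. 146.] ctr 0.4725 0.396 area 2405
t 48.2 pos [0.4848 0.3601 0.1452] q [ 0.05  0.43 -0.91  1.67  0.36  1.22 -0.71] F [ 0.1 -0.1 -0.7] g 8.68
shift now-axes cm [11.92  3.74 -0.37]  turn [-0.17  0.1  -0.04]  shift in target axes cm [11.92  3.75 -0.34]
tool z az 13.83 xaxis [ 0.0015  0.001  -1.    ]
{'octa': np.float64(18.5), 'err': np.int64(1972), 'ctr_off_mm': array([0.18, 0.11]), 'flat_az': np.float64(118.8), 'hole_mm': np.float64(0.88), 'ext': {18.5: np.float64(10.2), 63.5: np.float64(9.3), 108.5: np.float64(5.8), 153.5: np.float64(9.5), 198.5: np.float64(9.8), 243.5: np.float64(8.9), 288.5: np.float64(8.7), 333.5: np.float64(9.3)}}
```

View pics/w18.png

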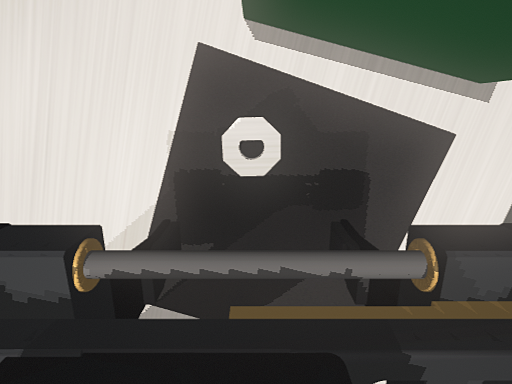

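View pics/w18_r.png

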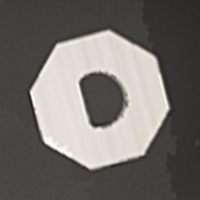

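jog_arm([
  [-2,0,0,1,1.8,-0.2,8.7],
  [0,0,0,2,1.8,-0.2,8.7],
  [0,0,0,3,0,0,8.7],
  [0,0,0,3,0,0,8.7],
  [0,0,0,1.5,0,0,8.7],
  [0,0,0,1,0,0,8.7],
  [0,0,0,0.4,0,0,8.7],
  [0,0,0,0,0,0,8.7],
])

```text
time: 49.2
position: [0.4716, 0.3936, 0.0255]
tool_rot: [-0.216, 1.559, 0.217]
ft_force: [-0.1, 0.4, 1.5]
grip_width: 1.0
```

```bash
python3 - <<'E'
from h import *
go([.4725,.3959,.026],16)
E
```

```text
t 49.2 pos [0.4716 0.3936 0.0255] q [-0.08  0.59 -0.84  1.73  0.5   1.04 -0.82] F [-0.1  0.4  1.5] g 8.7
shift now-axes cm [-0.05  0.19  0.15]  turn [-0.18  0.05 -0.02]  shift in target axes cm [-0.05  0.19  0.15]
tool z az 15.82 xaxis [ 7.e-04  5.e-04 -1.e+00]
```

jog_arm([
  [0,0,0,0,0.19,0.15,8.7],
  [0,0,0,0,0,0,6],
  [0,0,0,0,0,0,5],
  [0,0,0,0,0,0,4.5],
  [0,0,0,0,0,0,4],
  [0,0,0,0,0,0,4],
  [0,0,0,0,0,0,4],
  [0,0,0,0,0,0,4],
  [0,0,0,0,0,0,4],
])

```text
time: 50.32
position: [0.4722, 0.3955, 0.025]
tool_rot: [-0.217, 1.56, 0.217]
ft_force: [1.2, -0.6, 0.7]
grip_width: 0.591
```

jog_arm([
  [0,0,0,-1,0,0,4],
  [0,0,0,-3,0,0,4],
  [0,0,0,-4,0,0,4],
  [0,0,0,-4,0,0,4],
  [0,0,0,-4,0,0,4],
  [0,0,0,-3,0,0,4],
  [0,0,0,-1,0,0,4],
  [0,0,0,0,0,0,4],
])

```text
time: 51.32
position: [0.4721, 0.3956, 0.2251]
tool_rot: [-0.217, 1.559, 0.217]
ft_force: [0.3, -0.4, -1.1]
grip_width: 0.594
```

```bash
python3 - <<'E'
from h import *
save('wrist','pics/w19.png')
go([.6182,-.0105,.22],-92)
E
```

```text
t 51.38 pos [0.4719 0.3951 0.224 ] q [-0.    0.4  -0.95  1.54  0.33  1.37 -0.7 ] F [ 0.6  0.5 -0.3] g 5.14
shift now-axes cm [  0.43 -43.01   3.01]  turn [ 1.0783e+02 -0.0000e+00  9.0000e-02]  shift in target axes cm [ 0.4  16.04 40.02]
tool z az 15.83 xaxis [-9.0e-04 -1.1e-03 -1.0e+00]
```

View pics/w19.png

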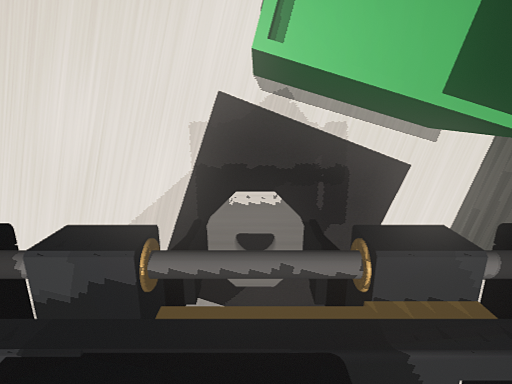

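jog_arm([
  [0,0,0,0,-3,0.2,4],
  [0,0,0,0,-5,0.3,4],
  [0,0,0,0,-5.5,0.4,4],
  [0,0,0,0,-5.5,0.4,4],
  [0,0,0,0,-5.5,0.4,4],
  [0,0,0,0,-5.5,0.4,4],
  [0,0,0,0,-5.5,0.4,4],
  [0,0,0,0,-4.5,0.4,4],
  [0,0,0,0,-2.5,0,4],
  [0,0,0,0,0,0,4],
])

```text
time: 52.62
position: [0.6156, -0.0072, 0.2236]
tool_rot: [-0.214, 1.563, 0.215]
ft_force: [-0.0, 0.8, -0.9]
grip_width: 0.591
```

jog_arm([
  [10,0,0,0,0,0,4],
  [10,0,0,0,0,0,4],
  [10,0,0,0,0,0,4],
  [10,0,0,0,0,0,4],
  [10,0,0,0,0,0,4],
  [10,0,0,0,0,0,4],
  [10,0,0,0,0,0,4],
  [10,0,0,0,0,0,4],
  [10,0,0,0,0,0,4],
  [9,0,0,0,0,0,4],
])

```text
time: 53.88
position: [0.6151, -0.0015, 0.2247]
tool_rot: [1.122, 1.265, -1.121]
ft_force: [-1.1, 1.5, -1.1]
grip_width: 0.593
```

```bash
python3 - <<'E'
from h import *
go([.6182,-.0105,.15],-92)
E
```

```text
t 53.88 pos [ 0.6151 -0.0015  0.2247] q [ 0.41  0.3  -0.56  1.55  0.16  1.34 -1.61] F [-1.1  1.5 -1.1] g 5.16
shift now-axes cm [7.47 0.21 0.95]  turn [ 8.79 -0.09  0.05]  shift in target axes cm [7.47 0.34 0.89]
tool z az -83.21 xaxis [-9.0e-04  1.6e-03 -1.0e+00]
```

jog_arm([
  [8.8,0,0,0,0,0,4],
  [0,0,0,2,0.3,0.5,4],
  [0,0,0,3,0,0,4],
  [0,0,0,2,0,0,4],
  [0,0,0,0,0,0,4],
  [0,0,0,0,0,0,4],
])

```text
time: 54.62
position: [0.6193, -0.0101, 0.1556]
tool_rot: [1.234, 1.193, -1.233]
ft_force: [1.0, -0.7, -0.8]
grip_width: 0.59
```

```bash
python3 - <<'E'
from h import *
go([.6182,-.0105,.115],-92)
save('wrist','pics/w20.png')
E
```

```text
t 54.62 pos [ 0.6193 -0.0101  0.1556] q [ 0.4   0.36 -0.52  1.63  0.19  1.21 -1.77] F [ 1.  -0.7 -0.8] g 5.13
shift now-axes cm [ 4.06 -0.11  0.04]  turn [ 0.09 -0.02 -0.06]  shift in target axes cm [ 4.06 -0.11  0.04]
tool z az -91.91 xaxis [ 1.e-03  2.e-04 -1.e+00]
```

View pics/w20.png

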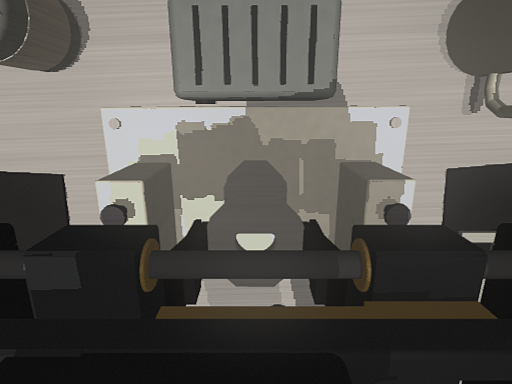

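jog_arm([
  [0,0,0,1.5,-0.1,0.04,4],
  [0,0,0,1.5,0,0,4],
  [0,0,0,1,0,0,4],
  [0,0,0,0.5,0,0,4],
  [0,0,0,0,0,0,4],
  [0,0,0,0,0,0,4],
])

```text
time: 55.42
position: [0.6182, -0.0108, 0.1105]
tool_rot: [1.235, 1.192, -1.234]
ft_force: [0.3, -0.6, -0.7]
grip_width: 0.592
```

```bash
python3 - <<'E'
from h import *
go([.6180,-.0105,.102],-92)
E
```

```text
t 55.42 pos [ 0.6182 -0.0108  0.1105] q [ 0.39  0.39 -0.51  1.67  0.21  1.13 -1.78] F [ 0.3 -0.6 -0.7] g 5.15
shift now-axes cm [ 0.85 -0.02 -0.03]  turn [ 0.03  0.   -0.05]  shift in target axes cm [ 0.85 -0.02 -0.03]
tool z az -91.97 xaxis [ 9.e-04 -1.e-04 -1.e+00]
```

jog_arm([
  [0,0,0,0.6,0,0,4],
  [0,0,0,0.4,0,0,4],
  [0,0,0,0.4,0,0,4],
  [0,0,0,0.4,0,0,4],
  [0,0,0,0.3,0,0,4],
  [0,0,0,0,0,0,4],
])

```text
time: 56.18
position: [0.6176, -0.0109, 0.0887]
tool_rot: [1.234, 1.193, -1.235]
ft_force: [0.9, 0.3, -1.3]
grip_width: 0.595
```

```bash
python3 - <<'E'
from h import *
go([.6180,-.0105,.0825],-92)
E
```

```text
t 56.17 pos [ 0.6176 -0.0109  0.0887] q [ 0.38  0.42 -0.51  1.69  0.22  1.09 -1.79] F [ 0.9  0.3 -1.3] g 5.18
shift now-axes cm [ 0.62  0.03 -0.04]  turn [0.03 0.01 0.03]  shift in target axes cm [ 0.62  0.03 -0.04]
tool z az -91.97 xaxis [-5.e-04 -1.e-04 -1.e+00]
```

jog_arm([
  [0,0,0,0.3,0,0,4],
  [0,0,0,0.3,0,0,4],
  [0,0,0,0,0,0,4],
  [0,0,0,0,0,0,6],
  [0,0,0,0,0,0,7],
  [0,0,0,0,0,0,7],
  [0,0,0,0,0,0,7],
  [0,0,0,-2,0,0,8],
  [0,0,0,-4,0,0,8.7],
  [0,0,0,-4,0,0,8.7],
])

```text
time: 57.42
position: [0.618, -0.0108, 0.1856]
tool_rot: [1.235, 1.192, -1.234]
ft_force: [0.8, 0.4, -0.2]
grip_width: 0.988
```

jog_arm([
  [-10,0,0,-4,0,0,8.7],
  [-10,0,0,-2,0,0,8.7],
  [-10,0,0,0,0,0,8.7],
  [-10,0,0,0,0,0,8.7],
  [-10,0,0,0,0,0,8.7],
  [-10,0,0,0,0,0,8.7],
  [-10,0,0,0,0,0,8.7],
  [-10,0,0,0,0,0,8.7],
  [-10,0,0,0,0,0,8.7],
  [0,0,0,0,0,0,8.7],
])

```text
time: 58.68
position: [0.6181, -0.0109, 0.2444]
tool_rot: [0.028, 1.569, -0.029]
ft_force: [-0.3, -0.2, 0.1]
grip_width: 0.996
```

```bash
python3 - <<'E'
from h import *
postcheck('pics/w21.png');go([.507,-.3447,.24],-2)
save('side','pics/s21.png')
E
```

```text
[(30, 67), (51, 36), (57, 51), (60, 52), (66, 80), (69, 23)]
t 58.73 pos [ 0.6181 -0.0109  0.2442] q [ 0.58  0.34 -0.76  1.51  0.23  1.38 -0.23] F [ 0.8  0.3 -1. ] g 8.7
shift now-axes cm [  0.41 -33.77  -9.84]  turn [-0.17  0.08  0.01]  shift in target axes cm [  0.42 -33.75  -9.94]
tool z az -2.17 xaxis [ 1.3e-03 -3.0e-04 -1.0e+00]
```

View pics/w21_c.png

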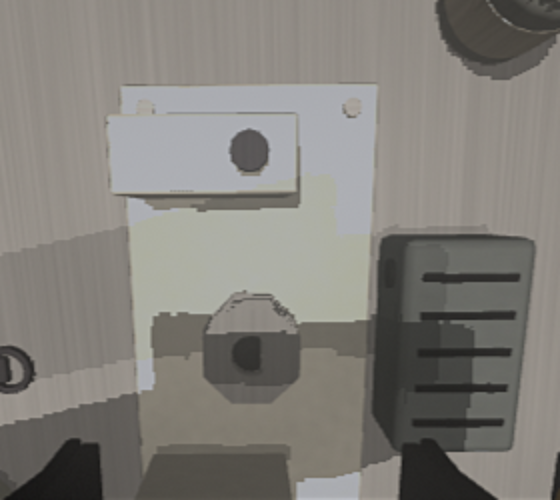

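View pics/s21.png

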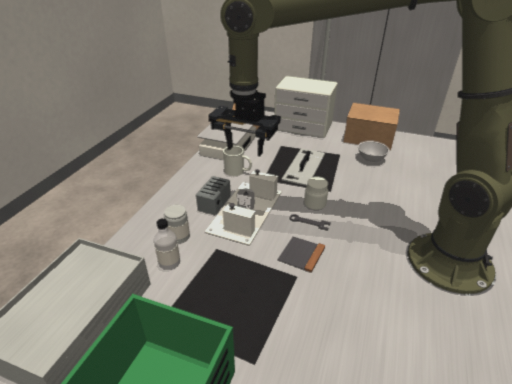

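```bash
python3 - <<'E'
from h import *
s=get_state()
K,M=cam('wrist',s);d=np.load('pics/w21.npz')['d'];P=pts(d,K,M);X,Y,Z=P[...,0],P[...,1],P[...,2]
m=(np.hypot(X-.618,Y+.0106)<.032)&(Z>.067)&(Z<.1);q=P[m];print(np.histogram(q[:,2],bins=np.arange(.067,.09,.002)))
q=q[q[:,2]<.079];A=np.c_[q[:,:2],np.ones(len(q))];print(np.linalg.lstsq(A,q[:,2],rcond=None)[0],cv2.minEnclosingCircle((q[:,:2]*1000).astype(np.float32)),np.median(q[:,2]))
E
```

```text
(array([  74,   40,  592, 1105,   51,   51,    0,    0,    0,    0,    0]), array([0.067, 0.069, 0.071, 0.073, 0.075, 0.077, 0.079, 0.081, 0.083,
       0.085, 0.087, 0.089]))
[ 0.00077446 -0.01029075  0.07259895] ((618.733154296875, -11.617000579833984), 28.08552360534668) 0.07329594719110616
```

jog_arm([
  [0,0,0,0,-3,-0.9,8.7],
  [0,0,0,0,-5,-1.5,8.7],
  [0,0,0,0,-5,-1.5,8.7],
  [0,0,0,0,-5,-1.5,8.7],
  [0,0,0,0,-5,-1.5,8.7],
  [0,0,0,0,-5,-1.5,8.7],
  [0,0,0,0,-4,-1.1,8.7],
  [0,0,0,0,-1.7,-0.4,8.7],
  [0,0,0,0,0,0,8.7],
  [0,0,0,0,0,0,8.7],
])

```text
time: 60.02
position: [0.5087, -0.3415, 0.2433]
tool_rot: [0.026, 1.57, -0.024]
ft_force: [-0.1, 0.1, 0.4]
grip_width: 0.999
```

```bash
python3 - <<'E'
from h import *
s=get_state();go([.507,-.3447,.0375],-2)
im,d=save('wrist','pics/w22.png')
K,M=cam('wrist',s);P=pts(d,K,M)
X,Y,Z=P[...,0],P[...,1],P[...,2]
m=(Z>.03)&(Z<.06)&(abs(X-.51)<.04);q=P[m];print(m.sum(),np.median(q[:,2]),cv2.minAreaRect((q[:,:2]*1000).astype(np.float32)))
E
```

```text
t 60.02 pos [ 0.5087 -0.3415  0.2433] q [ 1.04  0.29 -0.6   1.53  0.17  1.37  0.39] F [-0.1  0.1  0.4] g 8.69
shift now-axes cm [20.58 -0.34 -0.17]  turn [ 0.2   0.04 -0.07]  shift in target axes cm [20.58 -0.32 -0.16]
tool z az -1.8 xaxis [ 8.0e-04  1.1e-03 -1.0e+00]
1107 0.04546356673412083 ((506.20733642578125, -344.9892883300781), (109.3001708984375, 13.290617942810059), 88.37915802001953)
```

jog_arm([
  [0.1,0,0,3,-0.33,-0.2,8.7],
  [0,0,0,4,0,0,8.7],
  [0,0,0,4,0,0,8.7],
  [0,0,0,4,0,0,8.7],
  [0,0,0,3,0,0,8.7],
  [0,0,0,1.5,0,0,8.7],
  [0,0,0,0.8,0,0,8.7],
  [0,0,0,0,0,0,8.7],
  [0,0,0,0,0,0,8.7],
])

```text
time: 61.2
position: [0.506, -0.348, 0.0413]
tool_rot: [0.027, 1.569, -0.029]
ft_force: [0.1, 0.0, 0.4]
grip_width: 0.998
```

```bash
python3 - <<'E'
from h import *
go([.507,-.3448,.038],-2)
E
```

```text
t 61.2 pos [ 0.506  -0.348   0.0413] q [ 1.    0.47 -0.55  1.73  0.29  1.01  0.31] F [0.1 0.  0.4] g 8.68
shift now-axes cm [0.33 0.32 0.08]  turn [-0.07  0.1   0.08]  shift in target axes cm [0.33 0.32 0.09]
tool z az -2.07 xaxis [ 0.0017 -0.0014 -1.    ]
```

jog_arm([
  [0,0,0,0.3,0.3,0.08,8.7],
  [0,0,0,0,0,0,5],
  [0,0,0,0,0,0,2],
  [0,0,0,0,0,0,0.5],
  [0,0,0,0,0,0,0.5],
  [0,0,0,0,0,0,0.5],
  [0,0,0,0,0,0,0.5],
  [0,0,0,0,0,0,0.5],
  [0,0,0,0,0,0,0.5],
  [0,0,0,0,0,0,0.5],
], squeeze=55)

```text
time: 62.45
position: [0.5062, -0.3446, 0.0371]
tool_rot: [0.028, 1.57, -0.028]
ft_force: [0.3, -1.4, 0.2]
grip_width: 0.152
```

jog_arm([
  [0,0,0,0,0,0,0.5],
  [0,0,0,0,0,0,0.5],
  [0,0,0,0,0,0,0.5],
  [0,0,0,0,0,0,0.5],
])

```text
time: 62.95
position: [0.5062, -0.3446, 0.0371]
tool_rot: [0.028, 1.57, -0.029]
ft_force: [0.6, -0.5, -1.0]
grip_width: 0.15
```

```bash
python3 - <<'E'
from h import *
go([.507,-.3448,.038],-2)
E
```

```text
t 62.95 pos [ 0.5062 -0.3446  0.0371] q [ 1.    0.48 -0.55  1.74  0.29  1.    0.31] F [ 0.6 -0.5 -1. ] g 1.3
shift now-axes cm [-0.09 -0.02  0.08]  turn [-0.08  0.02  0.01]  shift in target axes cm [-0.09 -0.02  0.08]
tool z az -2.08 xaxis [ 3.e-04 -2.e-04 -1.e+00]
```

jog_arm([
  [0,0,0,-1,0,0,0.5],
  [0,0,0,-3,0,0,0.5],
  [0,0,0,-4,0,0,0.5],
  [0,0,0,-4,0,0,0.5],
  [0,0,0,-4,0,0,0.5],
  [0,0,0,-2,0,0,0.5],
  [0,0,0,0,0,0,0.5],
])

```text
time: 63.82
position: [0.5065, -0.3448, 0.2181]
tool_rot: [0.027, 1.569, -0.03]
ft_force: [0.4, 0.3, -4.4]
grip_width: 0.155
```

```bash
python3 - <<'E'
from h import *
s=get_state();go([.592,-.0097,.21],-2)
im,d=save('wrist','pics/w23.png')
K,M=cam('wrist',s);P=pts(d,K,M);Z=P[...,2]
m=(Z>s['position'][2]-.05)&(Z<s['position'][2]-.015)
q=P[m];A=np.c_[q[:,:2],np.ones(len(q))];print(np.linalg.lstsq(A,q[:,2],rcond=None)[0],np.median(q[:,2]))
E
```

```text
t 63.83 pos [ 0.5065 -0.3448  0.2181] q [ 1.04  0.31 -0.6   1.57  0.18  1.32  0.39] F [ 0.4  0.3 -4.4] g 1.35
shift now-axes cm [ 0.77 33.8   7.33]  turn [-0.08  0.09  0.08]  shift in target axes cm [ 0.81 33.78  7.37]
tool z az -2.08 xaxis [ 0.0015 -0.0015 -1.    ]
[ 0.00189769 -0.0044607   0.18833057] 0.19053565104564177
```

View pics/w23.png

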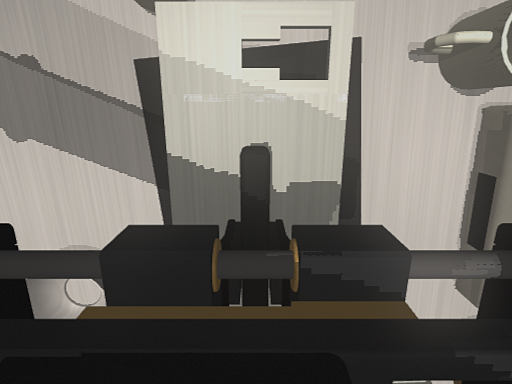

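Level and firm. Carry it over.

jog_arm([
  [0,0,0,0,2.5,0.5,0.5],
  [0,0,0,0,4,0.9,0.5],
  [0,0,0,0,4,0.9,0.5],
  [0,0,0,0,4,0.9,0.5],
  [0,0,0,0,4,0.9,0.5],
  [0,0,0,0,4,0.9,0.5],
  [0,0,0,0,4,0.9,0.5],
  [0,0,0,0,4,0.8,0.5],
  [0,0,0,0,2,0.4,0.5],
  [0,0,0,0,1,0.2,0.5],
])

```text
time: 65.12
position: [0.59, -0.0095, 0.2154]
tool_rot: [0.026, 1.574, -0.025]
ft_force: [0.6, -1.6, -3.5]
grip_width: 0.153
```

jog_arm([
  [0,0,0,2,0,0,0.5],
  [0,0,0,2,0,0,0.5],
  [0,0,0,1,0,0,0.5],
  [0,0,0,0,0,0,0.5],
  [0,0,0,0,0,0,0.5],
])

```text
time: 65.75
position: [0.5915, -0.0127, 0.1675]
tool_rot: [0.029, 1.57, -0.029]
ft_force: [0.9, -0.7, -3.4]
grip_width: 0.158
```

```bash
python3 - <<'E'
from h import *
s=get_state();go([.592,-.0097,.14],-2)
E
```

```text
t 65.75 pos [ 0.5915 -0.0127  0.1675] q [ 0.61  0.33 -0.76  1.68  0.24  1.23 -0.24] F [ 0.9 -0.7 -3.4] g 1.37
shift now-axes cm [2.75 0.3  0.03]  turn [-0.1   0.05 -0.  ]  shift in target axes cm [2.75 0.3  0.03]
tool z az -2.1 xaxis [ 9.e-04 -0.e+00 -1.e+00]
```

jog_arm([
  [0,0,0,1,0.25,0.03,0.5],
  [0,0,0,1,0,0,0.5],
  [0,0,0,0.7,0,0,0.5],
  [0,0,0,0,0,0,0.5],
  [0,0,0,0,0,0,0.5],
])

```text
time: 66.38
position: [0.5917, -0.0099, 0.1402]
tool_rot: [0.028, 1.57, -0.028]
ft_force: [0.0, 0.2, -3.1]
grip_width: 0.152
```

```bash
python3 - <<'E'
from h import *
s=get_state();go([.592,-.0097,.14],-2)
im,d=save('wrist','pics/w24.png')
K,M=cam('wrist',s);P=pts(d,K,M);Z=P[...,2];X=P[...,0];Y=P[...,1]
m=(Z>.095)&(Z<.1045)&(Y>.05)&(Y<.13);q=P[m];print('head',m.sum(),q.mean(0),cv2.minEnclosingCircle((q[:,:2]*1000).astype(np.float32)))
print('should be', [.6215,.0892])
E
```

```text
t 66.38 pos [ 0.5917 -0.0099  0.1402] q [ 0.6   0.36 -0.76  1.7   0.27  1.18 -0.26] F [ 0.   0.2 -3.1] g 1.32
shift now-axes cm [0.02 0.02 0.03]  turn [-0.07  0.02 -0.  ]  shift in target axes cm [0.02 0.02 0.03]
tool z az -2.07 xaxis [ 3.e-04  1.e-04 -1.e+00]
head 858 [0.62119492 0.0891725  0.10054244] ((621.4698486328125, 89.2938461303711), 9.031686782836914)
should be [0.6215, 0.0892]
```

View pics/w24.png

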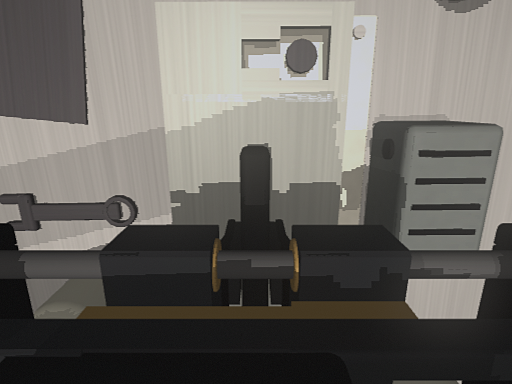

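jog_arm([
  [0,0,0,0.5,0,0.02,0.5],
  [0,0,0,0.5,0,0,0.5],
  [0,0,0,0,0,0,0.5],
])

```text
time: 66.8
position: [0.5913, -0.01, 0.1293]
tool_rot: [0.028, 1.572, -0.028]
ft_force: [-0.0, -1.1, -3.1]
grip_width: 0.151
```

jog_arm([
  [0,0,0,0.4,0,0,0.5],
  [0,0,0,0.4,0,0,0.5],
  [0,0,0,0,0,0,0.5],
])

```text
time: 67.18
position: [0.5914, -0.01, 0.1215]
tool_rot: [0.028, 1.572, -0.028]
ft_force: [0.5, 0.1, -3.3]
grip_width: 0.155
```

jog_arm([
  [0,0,0,0.2,0,0,0.5],
  [0,0,0,0.1,0,0,0.5],
  [0,0,0,0,0,0,0.5],
])

```text
time: 67.55
position: [0.5917, -0.01, 0.119]
tool_rot: [0.028, 1.571, -0.028]
ft_force: [-0.2, -0.1, -2.6]
grip_width: 0.151
```

```bash
python3 - <<'E'
from h import *
s=get_state();go([.618,-.0106,.118],-2)
save('wrist','pics/w25.png')
E
```

```text
t 67.55 pos [ 0.5917 -0.01    0.119 ] q [ 0.59  0.38 -0.75  1.73  0.28  1.15 -0.28] F [-0.2 -0.1 -2.6] g 1.32
shift now-axes cm [0.1  0.03 2.63]  turn [-0.07 -0.01  0.01]  shift in target axes cm [0.1  0.03 2.63]
tool z az -2.07 xaxis [-1.e-04 -1.e-04 -1.e+00]
```

View pics/w25.png

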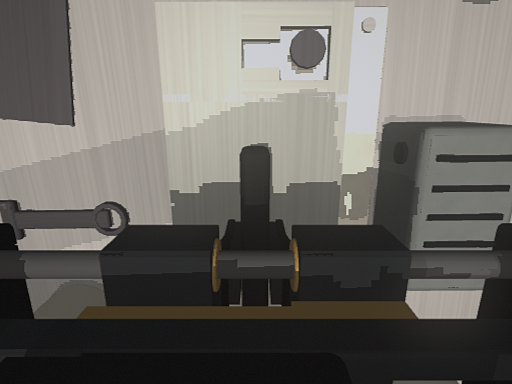

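jog_arm([
  [0,0,0,0.06,0,0,0.5],
  [0,0,0,0,0,0.6,0.5],
  [0,0,0,0,0,0.7,0.5],
  [0,0,0,0,0,0.7,0.5],
  [0,0,0,0,0,0.5,0.5],
  [0,0,0,0,0,0.2,0.5],
  [0,0,0,0,0,0,0.5],
])

```text
time: 68.47
position: [0.6187, -0.0108, 0.1183]
tool_rot: [0.028, 1.571, -0.028]
ft_force: [-0.2, -0.4, -4.2]
grip_width: 0.155
```

```bash
python3 - <<'E'
from h import *
s=get_state();go([.6185,-.0106,.118],-2)
save('wrist','pics/w26.png')
E
```

```text
t 68.47 pos [ 0.6187 -0.0108  0.1183] q [ 0.56  0.44 -0.73  1.66  0.31  1.17 -0.29] F [-0.2 -0.4 -4.2] g 1.35
shift now-axes cm [ 0.03  0.02 -0.03]  turn [-0.07 -0.02 -0.  ]  shift in target axes cm [ 0.03  0.02 -0.03]
tool z az -2.07 xaxis [-3.e-04  0.e+00 -1.e+00]
```

View pics/w26.png

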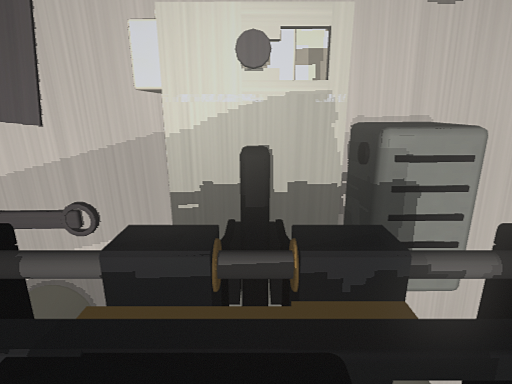

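jog_arm([
  [0,0,0,0.06,0,0.1,0.5],
  [0,0,0,0,0,0,0.5],
  [0,0,0,0,0,0,2],
  [0,0,0,0,0,0,4],
  [0,0,0,0,0,0,4],
  [0,0,0,0,0,0,4],
  [0,0,0,0,0,0,4],
  [0,0,0,-1,0,0,4],
  [0,0,0,-3,0,0,6],
  [0,0,0,-4,0,0,8.7],
])

```text
time: 69.78
position: [0.6192, -0.011, 0.1985]
tool_rot: [0.028, 1.572, -0.028]
ft_force: [-0.1, -1.1, 0.1]
grip_width: 0.61
```

jog_arm([
  [0,0,0,-4,0,0,8.7],
  [0,0,0,-2,0,0,8.7],
  [0,0,0,0,0,0,8.7],
  [0,0,0,0,0,0,8.7],
])

```text
time: 70.28
position: [0.6189, -0.0112, 0.2561]
tool_rot: [0.028, 1.573, -0.029]
ft_force: [-0.1, -0.5, -1.2]
grip_width: 0.982
```

```bash
python3 - <<'E'
from h import *
s=get_state();go([.6185,-.0106,.118],-2)
im,d=save('wrist','pics/w27.png');K,M=cam('wrist',s);P=pts(d,K,M)
X,Y,Z=P[...,0],P[...,1],P[...,2]
m=(Z>.118)&(Z<.135)&(abs(X-.61)<.05)
q=P[m];print(m.sum(),cv2.minAreaRect((q[:,:2]*1000).astype(np.float32)),np.median(q[:,2]))
m=(Z>.087)&(Z<.096)&(abs(X-.61)<.08);q=P[m];print(m.sum(),cv2.minAreaRect((q[:,:2]*1000).astype(np.float32)),np.median(q[:,2]))
A=np.c_[q[:,:2],np.ones(len(q))];print(np.linalg.lstsq(A,q[:,2],rcond=None)[0])
save('side','pics/s27.png')
E
```

```text
t 70.28 pos [ 0.6189 -0.0112  0.2561] q [ 0.58  0.34 -0.77  1.49  0.24  1.41 -0.23] F [-0.1 -0.5 -1.2] g 8.54
shift now-axes cm [ 1.381e+01  6.000e-02 -1.000e-02]  turn [-0.07 -0.15  0.01]  shift in target axes cm [13.81  0.05 -0.05]
tool z az -2.07 xaxis [-2.6e-03 -1.0e-04 -1.0e+00]
1654 ((619.5182495117188, -11.007854461669922), (108.37895202636719, 13.94885540008545), 87.55842590332031) 0.12648891373222312
16986 ((619.531982421875, -12.097541809082031), (248.73883056640625, 100.38040924072266), 88.00963592529297) 0.09073090933443853
[ 0.00094277 -0.00122299  0.09015766]
```

View pics/w27.png

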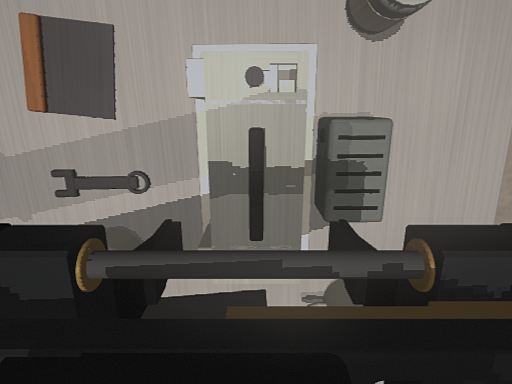

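View pics/s27.png

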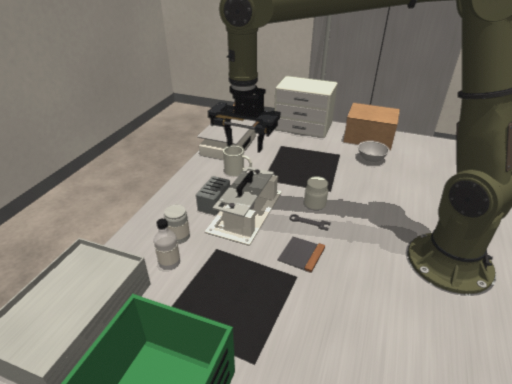

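```bash
python3 -c "
from bench import *
print(close_job())"
```

```text
the job is handed in; nothing more can be done
None
```

I handed the job in at about 70 s of the 210 s. The guard is back on and locked, and all four collars are on the post. `close_job` gave no verdict, so these are my own camera checks.

- **Guard off:** I slid it 26–27 mm to the wide ends, lifted it off and laid it flat on the empty mat. The camera put it about 2 mm from the mat's middle.
- **Collars:** All four went onto the post flat to flat, with no resistance on the way down. The top of the stack measured 32, 46, about 60 and about 73 mm after each one, against 32, 46, 60 and 74 mm expected. The fourth collar's tilt fit read about 0.01 rad.
- **Guard back on:** It was refitted over the studs and slid home.
    - **Position:** The handle is about 1.5 mm further home than at the start, and within about 1 mm of its starting position sideways.
    - **Level:** The plate is level, at its original height of 91 mm at its top face. I could see the +y stud head over the narrow slot.
    - **Not checked:** I did not look at the -y stud separately.
- **Clearance and bystanders:** The gripper was open and about 14 cm above the handle when I handed in. The bystanders look undisturbed in the last pictures.

No check failed. The top camera read x about 2 mm lower than the wrist camera, so I used the wrist camera's values for placing the collars and the guard.

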